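# Clamp a keypad phone in the cam clamp and lock the crank

## Task

Set the small keypad phone down (do not drop it) lengthwise on the clamp's bed between the two rubber jaws, then turn the crank, either way, until the follower roller sits on the cam's dwell (the crank arm then points straight out at the cam end, away from the phone), and let go of it so that the jaw stays shut on the phone by itself. Then lift the lock lever out of its free notch, carry it along the gate to the lock notch so that its fork straddles the lug on the camshaft, and let it drop fully home. Leave the phone clamped flat and square, and leave the other things on the bench where they lie.

Things in the scene. Friction and masses are not known exactly. Their poses are not given: they have to be found in the camera images.
- phone_center (a point): centre (half-way up) of the keypad phone: grey bar phone, 116 mm long (its y axis), 50 mm wide (x), 14 mm thick (z), about 90 g, lying back up on the blue work mat (mat top 3 mm above the bench). A much larger flat black smartphone (150 x 72 x 9 mm) lies at the other of two places on the mat. Either end of the phone may go first.
- fixture: the cam clamp: aluminium base plate 314 mm long, bolted to the bench, plate top 12 mm above the bench. Origin on the bench under the clamping line's middle; z up, y along the clamping line from the cam end (-y) to the fixed jaw (+y), x level, towards the lock lever. Offsets below are in this frame.
- bed (a point): middle of the bed's rubber top, at (0, 65, 30) mm in the fixture frame, half-way between the open jaws. The bed is 30 mm wide, narrower than the phone, and stands 18 mm above the plate, so fingers can pass down on both long sides of the phone.
- fixed_jaw (a point): centre of the fixed jaw's rubber face, at (0, 128, 39) mm in the fixture frame. Both jaws are 44 mm wide and reach from 28 to 50 mm above the bench. Open, they stand 126 mm apart, so the phone has about 5 mm to spare at each end.
- jaw_face (a point): centre of the sliding jaw's rubber face, at y = 2 mm in the fixture frame when open. Closing, it moves 13 to 14 mm towards +y, pushes the phone along the bed against the fixed jaw and is then pressed back about 3 mm on its springs (about 8 N).
- follower (a joint): travel of the follower bar, m: 0 with the jaw fully open, 0.013 to 0.014 when its roller is on the cam's dwell (the highest, concentric part of the cam). A spring pulls it back.
- jaw (a joint): how far the sliding jaw is pressed back on its springs, m: 0 when it holds nothing, about 0.003 when the phone is clamped.
- crank (a joint): camshaft angle, rad, anticlockwise from above, no end stops. At 0 (or a full turn from it) the middle of the dwell is at the roller and the arm points along the fixture's -y. The dwell extends 0.45 rad to either side; over the next 1.9 rad the jaw opens, and its springs may turn the crank back if it is let go there; half a turn from 0 the jaw is open. Turning takes up to about 6 N at the handle.
- cam_axis (a point): on the vertical camshaft axis, 76 mm above the bench, at (0, -105) mm in the fixture frame. The cam lies in the open at 31 to 43 mm, the lock lug at 50 to 60 mm (it points to the fixture's +x when the crank is at 0), the flat crank arm at 66 to 76 mm.
- crank_handle (a point): middle of the crank's upright black handle: a freely turning sleeve 22 mm in diameter, from 80 to 124 mm above the bench (this point at 102 mm), 60 mm from the camshaft axis. Its axes turn with the crank.
- lever_grip (a point): middle of the lock lever's upright black grip: stem 18 mm in diameter (80 to 111 mm above the bench with the lever down, this point at 96 mm), above it a round head 28 mm in diameter, top at 122 mm. In the fixture frame it stands at (118, -105) mm in the free notch and (88, -105) mm in the lock notch: locking moves it 30 mm along -x, towards the camshaft.
- lock_slide (a joint): travel of the lock slide with its fork, m: 0 in the free notch, 0.030 (end stop) at the lock notch. The fork takes in the lug if the crank is within about 0.2 rad of the middle of the dwell.
- lock_lift (a joint): lift of the lock lever, m: 0 fully down in a notch, end stop at 0.020. Its cross pin passes over the gate's middle teeth only when lifted more than 0.014; let go, it falls by its weight and a spring of about 2 N.
- smartphone: bystander: flat black smartphone, 72 (x) x 150 (y) x 9 mm, on the mat; origin at the centre of its underside.
- tweezers: bystander: steel tweezers, 125 mm long (x), on the mat between the phones and the clamp; origin near their middle.
- screw_tray: bystander: steel screw tray, 75 x 55 x 18 mm, on the mat; origin under its centre.
- flux_jar: bystander: white jar with a steel cap, 48 mm across, 42 mm high; origin under its centre.
- driver: bystander: screwdriver lying beyond the clamp's cam end, 150 mm long; origin near its middle.
Not all that is in view belongs to the job. What is shaped like the part that bears phone_center but pink or red is not meant.

How it is judged:
By the outcome, as a careful person would: the job done as asked, in the order asked, and still so for the second after the job is handed in, with the robot touching nothing.
It also fails if it takes over 70 s, if anything falls off the work surface, if the arm or the gripper's body presses on something with over 40 N, if the wrist force passes 120 N, or if a joint passes its speed limit or range.

## Robot

A 6-joint arm with a two-finger parallel gripper is mounted at the origin on the work surface. World frame = base frame: x ahead of the robot, y to its left, z up, the work surface at z = 0. Lengths are in mm, angles in rad, forces in N, time in s.
With the tool pointing down it reaches from about 350 to 875 mm from the base axis. Payload 4.2 kg.
Tool frame: the origin (TCP) lies on the centre line of the jaws, within the pads' length; the fingertips stand 17 mm ahead of it and the grasp point (between the pads) lies 2 mm behind it (arm.nose_length is the distance from the TCP to the fingertips, in mm); z points along the fingers, y is the direction in which the jaws open and shut (so a half turn about z gives the same grasp; the last joint's range is limited). The gripper opens to 85 mm and grips with 20 to 120 N. Pads are 22 mm wide; open, the fingers measure 114 mm over their backs; the gripper's body (76 mm by 85 mm) begins 54 mm behind the grasp point. The pads swing forward as they close: fully open they stand 13 mm farther back than shut.
Start: joints at [1.463, 0.385, 0.008, 0, -1.194, -0.259], TCP at [224.111, 583.415, 248.312] pointing down, gripper open.
Joint ranges: [-3.14, 3.14], [-1.21, 2.06], [-1.07, 1.41], [-3.16, 2.05], [-2.99, -0.16], [-3.1, 3.1]. Speed limits (rad/s): [2.79, 2.79, 3.14, 3.14, 3.14, 3.14].

## Interface

Orientations are given as [roll, pitch, yaw] about the fixed x, y, z axes, in that order (R = Rz(yaw) Ry(pitch) Rx(roll)).
In Python, from bench import arm gives the robot as it stands. The module is installed in compiled form; this text tells all that it offers.
- The arm moves only by the shell command python3 -m jog 'ROWS' [OPENING] [FORCE]. ROWS is JSON, a list of rows, each a list of 6 numbers: the shift along the tool's x, y, z in m, then the turn, a rotation vector about the tool's x, y, z in degrees. In form: [[tx, ty, tz, ax, ay, az], ...]. A call has 1 to 5 rows; each row shifts and turns the commanded pose from where the row before left it, along the tool's axes as they then stand; what a row does not reach is not made up. A row lasts 1/12 s, in which the tool goes at most 41.7 mm and 7.16 degrees, less where a joint would pass 70% of its speed; a pose out of reach is approached as far as the arm can. A call is refused whole if a number of a shift passes 0.0417 or a number of a turn 7.16, either way. A call with a gripper value outside its range is refused whole. OPENING is the opening, from -1 (shut) to 1 (fully open), set as the call begins (- or left out, the last holds). The fingers move at their own pace and stop on an object; FORCE is the grip in N (left out, the last holds). Time passes only in rows, so rows that do not move let the fingers close. It gives the time, the measured TCP pose, the force and the opening at its end, in the units of the state.
- arm.sense(): the state, without advancing time (a new reading comes with each control period).
- arm.camera(name): name is "scene" or "top" or "wrist"; returns the picture (400x640x3 uint8, red, green, blue); there is no depth.
- arm.camera_model(name): a dict with "camera_matrix" (3x3 intrinsics, pixels), "extrinsics" (4x4, takes a point from world to camera coordinates); the wrist camera has in their place "T_tool_cam" (4x4, takes a point from camera to tool coordinates, whose origin is the TCP and whose axes are the flange's). Camera axes: x right, y down, z forward; pixel columns grow to the right and rows downward; lengths in mm; the calibration is good to about 2 mm. The wrist camera is an equidistant fisheye: a pixel r from the principal point sees the ray r / f radians off the axis. A picture is of the moment at which its call begins: read the wrist's pose just before it. camera_model takes no time and is no camera call.
- arm.finish_job(): hands the job in, once; it reports no verdict.
The state is a dict: "time_s": time; "q": joint angles; "dq": joint speeds; "joint_torque": joint torques, N m; "position": TCP position; "eef_rot": TCP orientation; "force": force on the tool from outside, world axes, zero at the start; "torque": the same for the moment, N m; "gripper_width": finger opening in mm.
Only numpy, scipy, OpenCV 4.12 (cv2) and the standard library are available. Lean on these libraries where they do the work, as an engineer would, in place of code of your own. Each camera call takes 0.05 s, during which the arm holds its last target.

## Working session

There is one attempt and no reset: what is moved stays moved. The work goes in short steps, Python scripts to look and compute and a shell command to move; the robot and the scene stay as the last step left them, time stands still between calls to the robot, and variables do not carry over. Pictures are saved under pics/ and viewed, and the job is handed in when it is done.

```bash
mkdir -p pics; ls; python3 - <<'E'
from bench import arm
import cv2,numpy as np
for n in ["scene","top","wrist"]:
    s=arm.sense()
    im=arm.camera(n); cv2.imwrite(f"pics/{n}0.png",im[:,:,::-1])
    m=arm.camera_model(n); print(n,{k:np.round(v,3).tolist() if not isinstance(v,str) else v for k,v in m.items()})
print(s)
E
```

```text
pics
scene {'camera_matrix': [[398.063, 0.0, 320.73], [0.0, 398.063, 200.914], [0.0, 0.0, 1.0]], 'extrinsics': [[0.547, 0.837, 0.015, -397.604], [0.693, -0.442, -0.57, -159.709], [-0.471, 0.321, -0.822, 1631.177], [0.0, 0.0, 0.0, 1.0]]}
top {'camera_matrix': [[509.267, 0.0, 318.635], [0.0, 509.267, 194.033], [0.0, 0.0, 1.0]], 'extrinsics': [[0.006, -1.0, -0.01, 197.421], [-0.985, -0.004, -0.17, 459.556], [0.17, 0.011, -0.985, 1744.545], [0.0, 0.0, 0.0, 1.0]]}
wrist {'camera_matrix': [[309.707, 0.0, 315.471], [0.0, 309.707, 198.373], [0.0, 0.0, 1.0]], 'T_tool_cam': [[-0.0, -0.954, -0.301, 76.44], [1.0, 0.0, -0.0, 1.142], [0.0, -0.301, 0.954, -125.285], [0.0, 0.0, 0.0, 1.0]]}
{'time_s': 0.1, 'q': array([ 1.46263771e+00,  3.85453467e-01,  6.75874597e-03, -4.18246279e-04,
       -1.19402106e+00, -2.58598756e-01]), 'dq': array([ 0.00059349, -0.00136883,  0.00128529,  0.00206247,  0.00115576,
       -0.00229536]), 'joint_torque': array([-4.16761432e-04, -3.93318057e+01,  1.88929743e+01,  4.19799149e+00,
       -2.57112435e-03,  6.12462571e-06]), 'position': array([223.93031826, 582.97566681, 247.34778537]), 'eef_rot': array([ 3.13963761e+00, -1.15171448e-04, -3.66911513e-01]), 'force': array([-0.34696552, -0.5143577 ,  0.16274957]), 'torque': array([-0.03073068, -0.02410495,  0.01428253]), 'gripper_width': 84.89448878604696}
```

View pics/scene0.png

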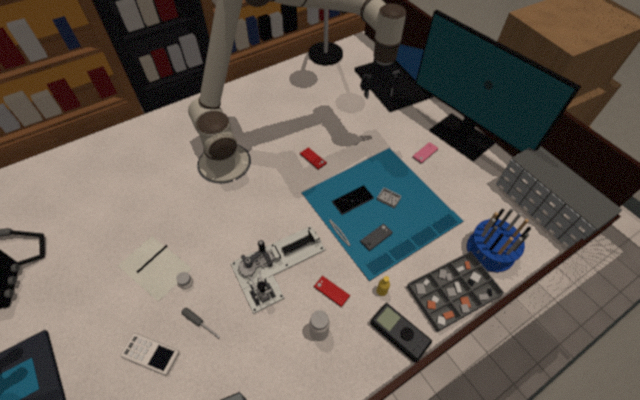

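View pics/top0.png

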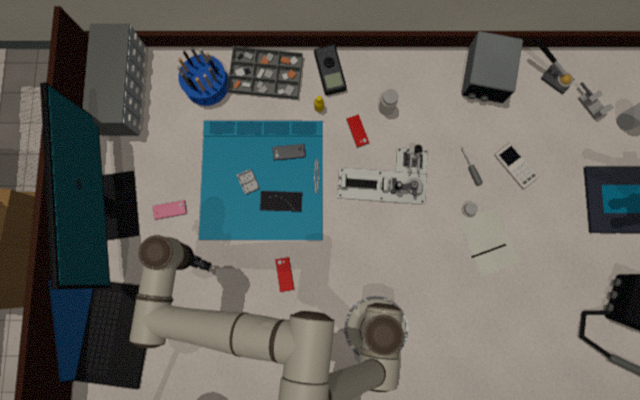

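View pics/wrist0.png

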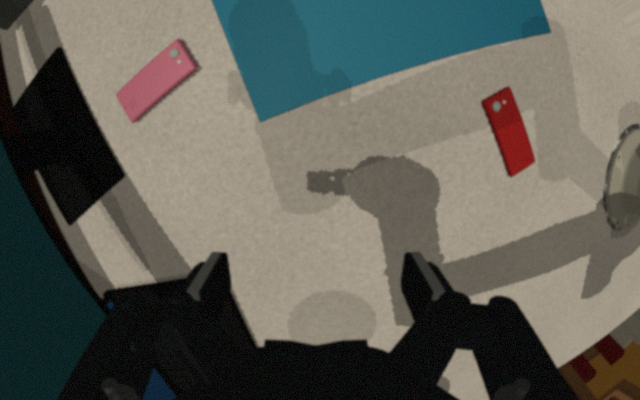

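The top view shows the grey bar phone at (289,152), the black smartphone at (281,202), red phones at (357,130) and (285,274), a pink one at (170,210), and the clamp at (340–428, 148–203). The grey phone on the mat is the one that fits the description. I'll enlarge it to confirm.

```bash
python3 - <<'E'
import cv2,numpy as np
a=cv2.imread("pics/top0.png")
cv2.imwrite("pics/topc.png",cv2.resize(a[135:215,255:435],None,fx=4.4,fy=4.4,interpolation=cv2.INTER_CUBIC))
a=cv2.imread("pics/scene0.png")
cv2.imwrite("pics/scenec.png",cv2.resize(a[170:320,225:425],None,fx=4,fy=4,interpolation=cv2.INTER_CUBIC))
E
```

```text
(no output)
```

View pics/topc.png

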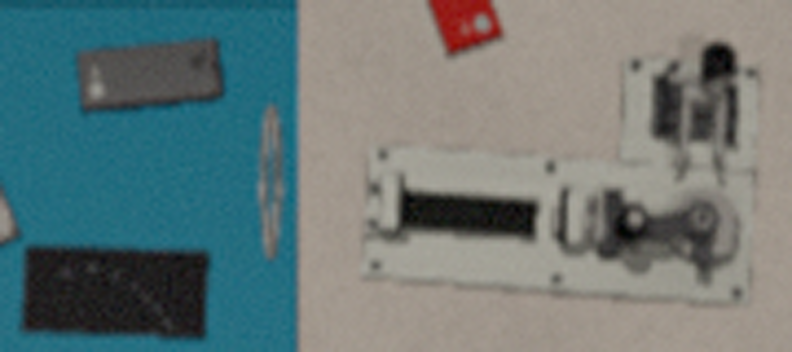

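View pics/scenec.png

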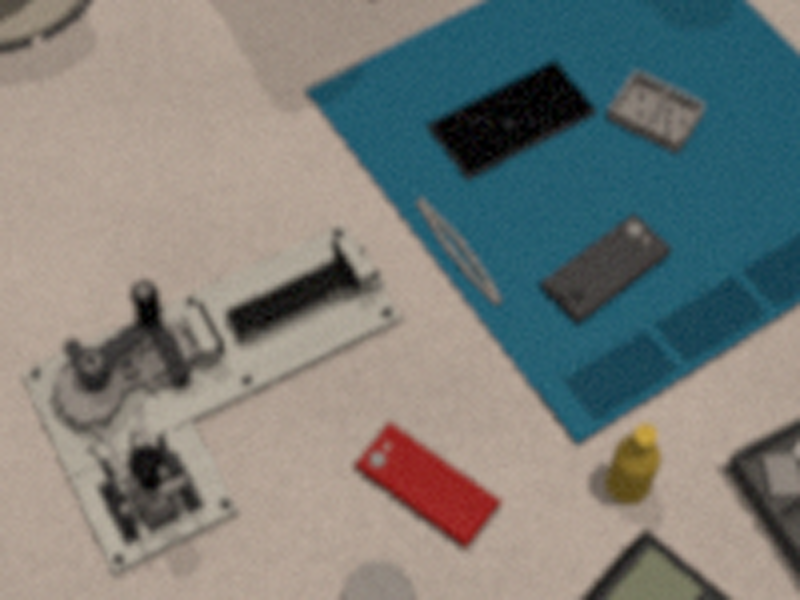

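The crop confirms it: the grey bar phone, back up, is on the mat at top-view px (289,152), and the larger black one is the smartphone. The crank points at the jaws, so the clamp is open. Next, rough measurements.

```bash
cat > h.py <<'E'
import cv2,numpy as np
from bench import arm
from scipy.spatial.transform import Rotation as R
def ray(name,uv,s=None):
    m=arm.camera_model(name);K=np.array(m["camera_matrix"]);u,v=uv
    x=(u-K[0,2])/K[0,0];y=(v-K[1,2])/K[1,1]
    if name=="wrist":
        r=np.hypot(x,y);d=np.array([x/r*np.sin(r),y/r*np.sin(r),np.cos(r)]) if r>0 else np.array([0,0,1.])
        T=np.array(m["T_tool_cam"]);Rt=R.from_euler('xyz',s["eef_rot"]).as_matrix()
        return Rt@T[:3,3]+s["position"],Rt@T[:3,:3]@d
    E=np.array(m["extrinsics"]);d=np.array([x,y,1]);return -E[:3,:3].T@E[:3,3],E[:3,:3].T@d
def plane(name,uv,z,s=None):
    o,d=ray(name,uv,s);return o+d*(z-o[2])/d[2]
def proj(name,p,s=None):
    m=arm.camera_model(name);K=np.array(m["camera_matrix"])
    if name=="wrist":
        T=np.array(m["T_tool_cam"]);Rt=R.from_euler('xyz',s["eef_rot"]).as_matrix()
        c=T[:3,:3].T@(Rt.T@(np.array(p)-s["position"])-T[:3,3])
        th=np.arctan2(np.hypot(c[0],c[1]),c[2]);n=np.hypot(c[0],c[1])
        return np.array([K[0,2]+K[0,0]*th*c[0]/n,K[1,2]+K[1,1]*th*c[1]/n])
    E=np.array(m["extrinsics"]);c=E[:3,:3]@p+E[:3,3];q=K@c;return q[:2]/q[2]
def shot(name,fn):
    s=arm.sense();im=arm.camera(name)[:,:,::-1].copy();cv2.imwrite("pics/"+fn,im);np.save("pics/"+fn+".npy",s,allow_pickle=True);return s,im
def load(fn): return np.load("pics/"+fn+".npy",allow_pickle=True).item(),cv2.imread("pics/"+fn)
def rect(name,cnt,z,s=None):
    P=np.array([plane(name,c,z,s)[:2] for c in cnt.reshape(-1,2)]).astype(np.float32)
    return cv2.minAreaRect(P)
E
python3 - <<'E'
from h import *
t=cv2.imread("pics/top0.png");hsv=cv2.cvtColor(t,cv2.COLOR_BGR2HSV)
m=np.zeros(t.shape[:2],np.uint8);m[140:164,268:310]=(hsv[140:164,268:310,1]<110)*255
c=max(cv2.findContours(m,0,1)[0],key=cv2.contourArea);print(rect("top",c,17))
m=np.zeros(t.shape[:2],np.uint8);m[185:220,255:308]=(hsv[185:220,255:308,2]<60)*255
c=max(cv2.findContours(m,0,1)[0],key=cv2.contourArea);print("smart",rect("top",c,12))
for n,uv in [("FL",(255+370/4.4,135+145/4.4)),("BL",(255+363/4.4,135+280/4.4)),("BR",(255+748/4.4,135+302/4.4))]:
    print(n,plane("top",uv,12))
print("lever head",plane("top",(255+720/4.4,135+60/4.4),120),"handle",plane("top",(255+633/4.4,135+217/4.4),122),"shaft",plane("top",(255+703/4.4,135+215/4.4),76))
E
```

```text
((617.8231201171875, 309.2975158691406), (50.6598014831543, 115.33201599121094), 6.0657877922058105)
smart ((438.369873046875, 334.7314453125), (144.2059783935547, 67.41311645507812), 87.95021057128906)
FL [558.78555404 127.15510309  12.        ]
BL [447.11297372 132.90720006  12.        ]
BR [ 430.49473371 -176.92164421   12.        ]
lever head [ 602.46286599 -139.37172472  120.        ] handle [478.59767203 -69.56075045 122.        ] shaft [ 489.27344438 -131.06612949   76.        ]
```

The phone rectangle measures 50.7 × 115.3 mm, which matches its given size, and its yaw is about 6°. The fixture yaw is about −3°. I'll turn the wrist and go above the phone.

```bash
cat > go.py <<'E'
import sys
from h import *
def d(p,yaw,extra=None):
    s=arm.sense();Rt=R.from_euler('xyz',s["eef_rot"])
    dl=Rt.inv().apply(np.array(p)-s["position"])
    rv=(Rt.inv()*R.from_euler('xyz',[np.pi,0,np.radians(yaw)])).as_rotvec(degrees=True)
    print("t",s["time_s"],"pos",s["position"].round(1),"yaw",np.degrees(s["eef_rot"]).round(2),"w",round(s["gripper_width"],1),"F",s["force"].round(1),"\n tool delta mm",dl.round(1),"rot",rv.round(2))
if __name__=="__main__":
    a=[float(x) for x in sys.argv[1:]];d(a[:3],a[3])
E
python3 -m jog '[[0,0,0,0,0,7],[0,0,0,0,0,7],[0,0,0,0,0,7],[0,0,0,0,0,7],[0,0,0,0,0,7]]' 1 40
python3 -m jog '[[0,0,0,0,0,7],[0,0,0,0,0,7],[0,0,0,0,0,7],[0,0,0,0,0,7],[0,0,0,0,0,0]]'
python3 go.py 600 370 250 -84
```

```text
time_s: 0.57
position: [224.0, 583.2, 247.8]
eef_rot: [3.141, -0.001, -0.984]
force: [-0.9, -0.7, -0.2]
gripper_width: 85.6
time_s: 0.98
position: [224.0, 583.2, 247.8]
eef_rot: [3.141, -0.001, -1.468]
force: [0.1, -1.3, 0.2]
gripper_width: 85.3
t 0.9833 pos [224.  583.2 247.8] yaw [ 1.7998e+02 -5.0000e-02 -8.4130e+01] w 85.3 F [ 0.1 -1.3  0.2] 
 tool delta mm [ 250.5 -352.2   -2.1] rot [ 0.02 -0.05 -0.13]
```

```bash

python3 -m jog '[[0.023,-0.032,0,0,0,0],[0.023,-0.032,0,0,0,0],[0.023,-0.032,0,0,0,0],[0.023,-0.032,0,0,0,0],[0.023,-0.032,0,0,0,0]]' >/dev/null
python3 -m jog '[[0.023,-0.032,0,0,0,0],[0.023,-0.032,0,0,0,0],[0.023,-0.032,0,0,0,0],[0.023,-0.032,0,0,0,0],[0.023,-0.032,0,0,0,0]]'>/dev/null
python3 -m jog '[[0.020,-0.032,0,0,0,0],[0,0,0,0,0,0],[0,0,0,0,0,0]]'
python3 go.py 600 370 250 -84
python3 - <<'E'
from h import *
shot("wrist","w1.png")
E
```

```text
time_s: 2.07
position: [601.7, 369.7, 246.9]
eef_rot: [3.14, -0.001, -1.467]
force: [-0.3, 0.4, -0.3]
gripper_width: 85.6
t 2.0667 pos [601.7 369.7 246.9] yaw [ 1.7991e+02 -5.0000e-02 -8.4080e+01] w 85.6 F [-0.3  0.4 -0.3] 
 tool delta mm [-0.4  1.7 -3.1] rot [ 0.09 -0.05 -0.08]
```

View pics/w1.png

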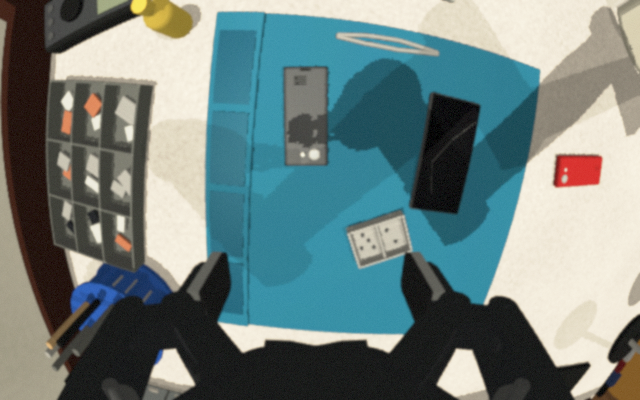

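The phone is at about (305,115) in the wrist view, the smartphone at (446,152), the tray at (380,240) and the tweezers at (388,44).

```bash
python3 - <<'E'
from h import *
s,t=load("w1.png");hsv=cv2.cvtColor(t,cv2.COLOR_BGR2HSV)
m=np.zeros(t.shape[:2],np.uint8);m[55:178,272:340]=(hsv[55:178,272:340,1]<100)*255
m=cv2.morphologyEx(m,cv2.MORPH_CLOSE,np.ones((7,7)))
c=max(cv2.findContours(m,0,1)[0],key=cv2.contourArea);print(cv2.boundingRect(c),rect("wrist",c,17,s),rect("wrist",c,3,s))
E
```

```text
(284, 67, 44, 99) ((618.564453125, 307.4809875488281), (49.52018737792969, 114.18661499023438), 6.189237594604492) ((618.9385375976562, 308.0702819824219), (51.471927642822266, 118.68711853027344), 6.189266204833984)
```

```bash
python3 go.py 618.5 308.5 80 -83.9
```

```text
t 2.1167 pos [600.6 370.7 247.3] yaw [ 1.7992e+02 -4.0000e-02 -8.3990e+01] w 85.5 F [0.1 0.6 0.6] 
 tool delta mm [ 63.7 -11.5 167.3] rot [ 0.08 -0.04 -0.09]
```

```bash

python3 -m jog '[[0.013,-0.0025,0.033,0,0,0],[0.013,-0.0025,0.033,0,0,0],[0.013,-0.002,0.033,0,0,0],[0.013,-0.002,0.033,0,0,0],[0.012,-0.002,0.033,0,0,0]]' 0.45 >/dev/null
python3 -m jog '[[0,0,0,0,0,0],[0,0,0,0,0,0],[0,0,0,0,0,0]]'
python3 go.py 618.5 308.5 18 -83.9
python3 - <<'E'
from h import *
shot("wrist","w2.png")
E
```

```text
time_s: 2.78
position: [618.6, 311.0, 85.8]
eef_rot: [-3.138, 0.001, -1.463]
force: [0.6, 0.6, 0.8]
gripper_width: 61.5
t 2.7833 pos [618.6 311.   85.8] yaw [-1.7978e+02  8.0000e-02 -8.3850e+01] w 61.5 F [0.6 0.6 0.8] 
 tool delta mm [ 2.6  0.6 67.8] rot [-0.22  0.08  0.05]
```

View pics/w2.png

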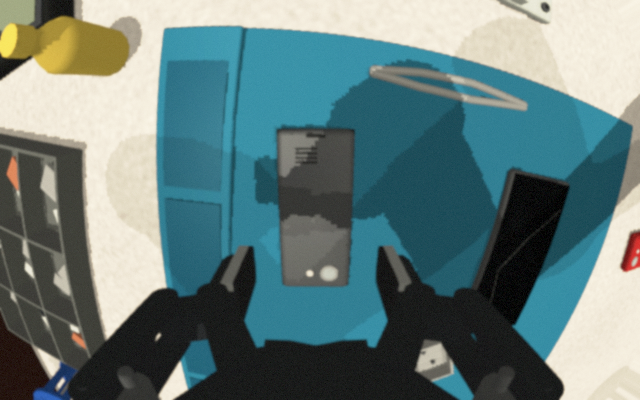

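```bash
python3 - <<'E'
from h import *
s,t=load("w2.png");Rt=R.from_euler('xyz',s["eef_rot"])
for z in (3,8,13,17):
    print(z,[proj("wrist",s["position"]+Rt.apply([x,30.75*q,z]),s).round(0).tolist() for q in(-1,1) for x in(11,)])
hsv=cv2.cvtColor(t,cv2.COLOR_BGR2HSV)
m=np.zeros(t.shape[:2],np.uint8);m[118:295,265:362]=(hsv[118:295,265:362,1]<100)*255
m=cv2.morphologyEx(m,cv2.MORPH_CLOSE,np.ones((7,7)))
c=max(cv2.findContours(m,0,1)[0],key=cv2.contourArea);print(cv2.boundingRect(c),rect("wrist",c,17,s))
cv2.imwrite("pics/w2c.png",cv2.resize(t[220:330,190:440],None,fx=3,fy=3))
E
```

```text
3 [[248.0, 251.0], [379.0, 251.0]]
8 [[250.0, 247.0], [377.0, 247.0]]
13 [[252.0, 242.0], [375.0, 242.0]]
17 [[254.0, 239.0], [374.0, 239.0]]
(277, 128, 78, 159) ((618.888671875, 305.864990234375), (49.02688980102539, 114.56206512451172), 6.033137798309326)
```

View pics/w2c.png

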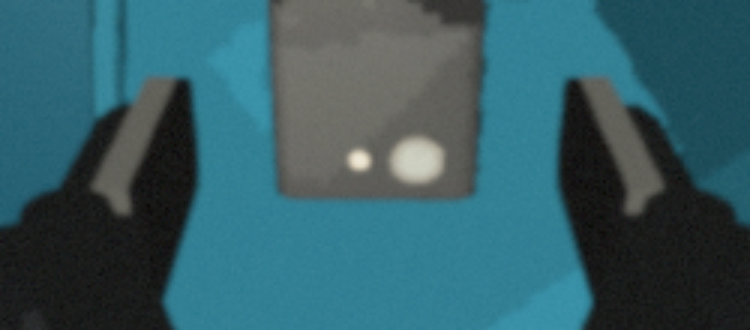

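```bash

python3 -m jog '[[0.003,0.0005,0.015,0,0,0],[0,0,0.015,0,0,0],[0,0,0.015,0,0,0],[0,0,0.012,0,0,0],[0,0,0.007,0,0,0]]'
python3 -m jog '[[0,0,0.003,0,0,0],[0,0,0,0,0,0],[0,0,0,0,0,0]]'
python3 go.py 618.7 307 16.5 -83.9
```

```text
time_s: 3.25
position: [617.9, 307.2, 20.0]
eef_rot: [-3.14, 0.001, -1.465]
force: [0.3, 0.3, 0.5]
gripper_width: 62.0
time_s: 3.5
position: [618.2, 306.5, 17.3]
eef_rot: [-3.14, 0.001, -1.466]
force: [0.1, 0.4, 0.5]
gripper_width: 61.7
t 3.5 pos [618.2 306.5  17.3] yaw [-1.7991e+02  4.0000e-02 -8.3980e+01] w 61.7 F [0.1 0.4 0.5] 
 tool delta mm [-0.4 -0.5  0.8] rot [-0.09  0.04 -0.08]
```

```bash

python3 -m jog '[[0,0,0,0,0,0],[0,0,0,0,0,0],[0,0,0,0,0,0],[0,0,0,0,0,0],[0,0,0,0,0,0]]' -0.1 30
python3 -m jog '[[0,0,0,0,0,0],[0,0,0,0,0,0],[0,0,0,0,0,0]]'
python3 go.py 618.7 307 16.5 -83.9
```

```text
time_s: 3.92
position: [618.5, 306.5, 17.7]
eef_rot: [-3.139, 0.001, -1.466]
force: [0.5, 0.3, 5.1]
gripper_width: 49.4
time_s: 4.17
position: [618.5, 306.6, 17.7]
eef_rot: [-3.139, 0.001, -1.466]
force: [-0.0, 0.1, 5.1]
gripper_width: 48.9
t 4.1667 pos [618.5 306.6  17.7] yaw [-1.7986e+02  6.0000e-02 -8.3990e+01] w 48.9 F [-0.   0.1  5.1] 
 tool delta mm [-0.4 -0.2  1.2] rot [-0.14  0.06 -0.09]
```

```bash

python3 -m jog '[[0,0,-0.01,0,0,0],[0,0,-0.03,0,0,0],[0,0,-0.04,0,0,0],[0,0,-0.04,0,0,0],[0,0,-0.04,0,0,0]]'
python3 go.py 508 110 210 -93.07
```

```text
time_s: 4.58
position: [616.8, 305.2, 177.3]
eef_rot: [3.139, -0.001, -1.467]
force: [1.0, 0.3, -0.3]
gripper_width: 49.1
t 4.5833 pos [616.8 305.2 177.3] yaw [ 1.7985e+02 -7.0000e-02 -8.4030e+01] w 49.1 F [ 1.   0.3 -0.3] 
 tool delta mm [182.9 128.6 -32.1] rot [ 0.14 -0.09  9.04]
```

```bash

python3 -m jog '[[0.03,0.0215,-0.005,0,0,0],[0.03,0.0215,-0.005,0,0,0],[0.03,0.0215,-0.005,0,0,0],[0.03,0.0215,-0.005,0,0,0],[0.03,0.0215,-0.005,0,0,0]]'
python3 -m jog '[[0.03,0.0215,-0.005,0,0,0],[0,0,0,0,0,4.5],[0,0,0,0,0,4.5],[0,0,0,0,0,0],[0,0,0,0,0,0]]'
python3 go.py 498 39 210 -93.07
python3 - <<'E'
from h import *
shot("wrist","w3.png");shot("top","t3.png")
E
```

```text
time_s: 5.0
position: [524.4, 143.7, 201.1]
eef_rot: [3.14, -0.0, -1.466]
force: [0.3, 0.4, -0.2]
gripper_width: 49.5
time_s: 5.42
position: [507.7, 113.1, 206.2]
eef_rot: [3.141, -0.0, -1.622]
force: [0.0, 0.4, -0.6]
gripper_width: 49.2
t 5.4167 pos [507.7 113.1 206.2] yaw [ 1.7995e+02 -1.0000e-02 -9.2930e+01] w 49.2 F [ 0.   0.4 -0.6] 
 tool delta mm [74.5  5.9 -3.8] rot [ 0.05 -0.01  0.14]
```

View pics/w3.png

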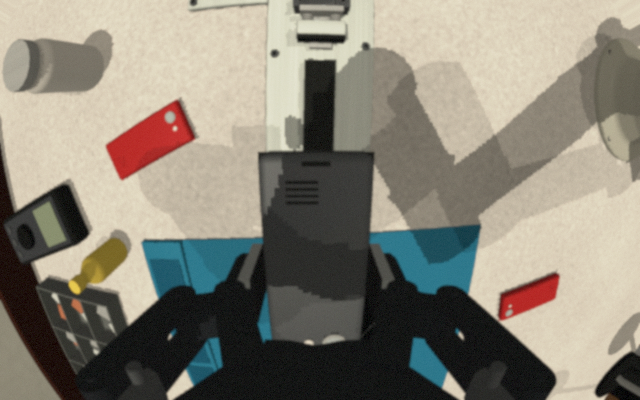

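```bash

python3 -m jog '[[-0.03,0.002,-0.02,0,0,0],[-0.03,0.002,-0.02,0,0,0],[-0.03,0.002,-0.02,0,0,0],[0,0,0,0,0,0],[0,0,0,0,0,0]]'
python3 go.py 498 39 210 -93.07
python3 - <<'E'
from h import *
s,t=shot("wrist","w4.png");shot("top","t4.png")
cv2.imwrite("pics/w4c.png",cv2.resize(t[0:200,200:440],None,fx=3,fy=3))
E
```

```text
time_s: 5.93
position: [507.1, 205.7, 266.9]
eef_rot: [-3.141, 0.001, -1.62]
force: [0.1, -1.1, -1.6]
gripper_width: 49.1
t 5.9333 pos [507.1 205.7 266.9] yaw [-1.7995e+02  6.0000e-02 -9.2800e+01] w 49.1 F [ 0.1 -1.1 -1.6] 
 tool delta mm [167.    1.   56.7] rot [-0.05  0.06  0.27]
```

View pics/w4c.png

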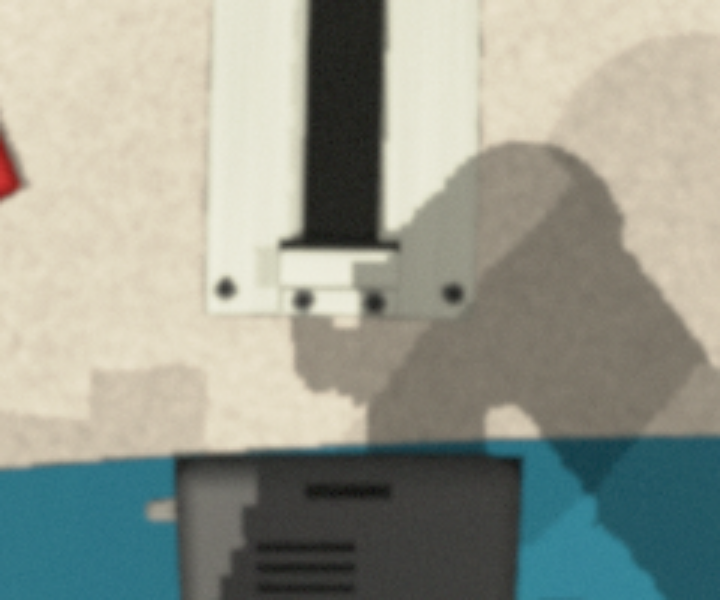

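View pics/t4.png

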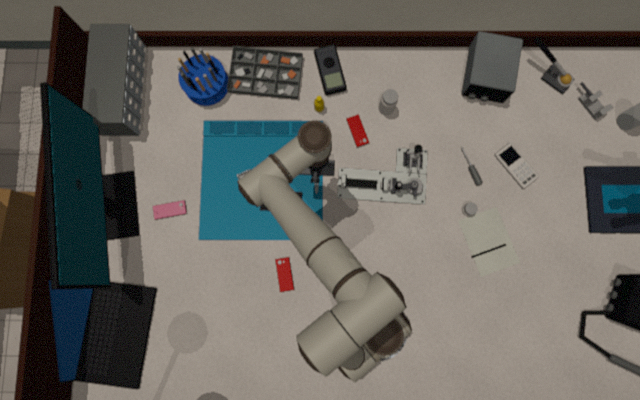

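```bash
python3 - <<'E'
from h import *
s,t=load("w4.png")
P=lambda u,v,z:plane("wrist",(200+u/3,v/3),z,s).round(1)[:2]
print("jaw rubber front L,R",P(281,241,50),P(398,241,50),"back",P(281,248,50),P(398,248,50))
for v in (20,120,220): 
    g=cv2.cvtColor(t,cv2.COLOR_BGR2GRAY)[v//3,295:335];i=np.where(g<90)[0]+295;a=plane("wrist",(i[0]-.5,v//3),30,s);b=plane("wrist",(i[-1]+.5,v//3),30,s);print("bed",a.round(1),b.round(1),((a+b)/2).round(1),np.linalg.norm(a-b))
print("plate",P(207,315,12),P(475,318,12),"edge far",P(213,10,12),P(480,10,12))
# phone in tool frame
Rt=R.from_euler('xyz',s["eef_rot"])
for uv in ((200+176/3,457/3),(200+522/3,459/3)):
    o,d=ray("wrist",uv,s);o=Rt.inv().apply(o-s["position"]);d=Rt.inv().apply(d)
    print("phone front corner tool",(o+d*(0.7-o[2])/d[2]).round(1))
E
```

```text
jaw rubber front L,R [525. 101.] [482.8 103.2] back [525.1 103.6] [483.  105.8]
bed [511.8   9.4  30. ] [483.1  10.8  30. ] [497.5  10.1  30. ] 28.80935249712775
bed [513.8  52.   30. ] [486.4  53.3  30. ] [500.1  52.7  30. ] 27.435648030290736
bed [516.9  91.4  30. ] [489.5  92.8  30. ] [503.2  92.1  30. ] 27.443130492491512
plate [559.3 126.2] [450.8 132.9] edge far [550.5  -3.6] [442.2   1.8]
phone front corner tool [ 58.1 -22.8   0.7]
phone front corner tool [57.8 25.1  0.7]
```

```bash
python3 go.py 499.8 39 130 -93.4
```

```text
t 6.0333 pos [506.2 203.5 265.2] yaw [ 1.7986e+02 -7.0000e-02 -9.2970e+01] w 49.3 F [-0.2 -0.1 -0.1] 
 tool delta mm [164.4  -2.5 135.4] rot [ 0.14 -0.07  0.43]
```

```bash

python3 -m jog '[[0.0275,-0.0005,0.02,0,0,0],[0.0275,-0.0005,0.02,0,0,0],[0.0275,-0.0005,0.02,0,0,0],[0.0275,-0.0005,0.025,0,0,0],[0.0275,-0.0005,0.025,0,0,0]]'
python3 -m jog '[[0.027,0,0.025,0,0,0.4],[0,0,0,0,0,0],[0,0,0,0,0,0],[0,0,0,0,0,0]]'
python3 go.py 499.8 39 130 -93.4
python3 - <<'E'
from h import *
s,t=shot("wrist","w5.png");shot("scene","s5.png")
cv2.imwrite("pics/w5c.png",cv2.resize(t[0:250,180:460],None,fx=2.4,fy=2.4))
E
```

```text
time_s: 6.45
position: [501.1, 63.9, 154.8]
eef_rot: [3.141, -0.0, -1.624]
force: [0.7, -0.2, -1.4]
gripper_width: 49.3
time_s: 6.78
position: [501.0, 38.7, 131.3]
eef_rot: [-3.142, -0.0, -1.631]
force: [0.3, 0.6, -1.2]
gripper_width: 49.3
t 6.7833 pos [501.   38.7 131.3] yaw [-1.800e+02 -3.000e-02 -9.346e+01] w 49.3 F [ 0.3  0.6 -1.2] 
 tool delta mm [-0.3  1.2  1.3] rot [-0.   -0.03 -0.06]
```

View pics/w5c.png

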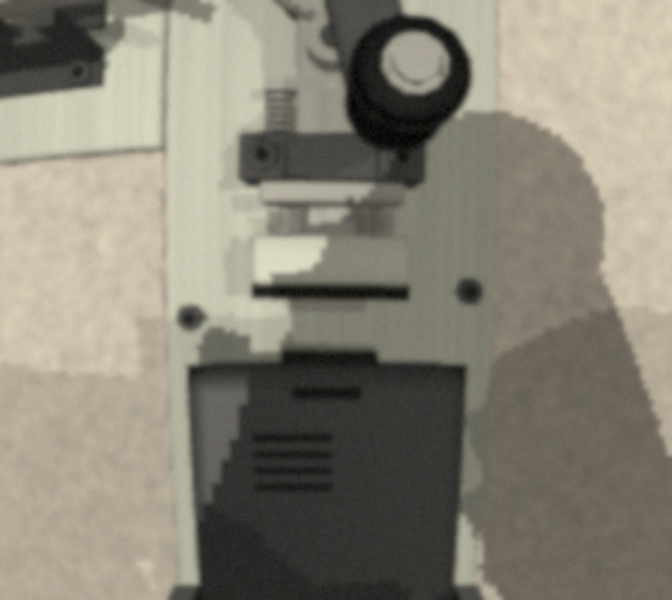

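```bash
python3 - <<'E'
from h import *
s,t=load("w5.png")
P=lambda u,v,z:plane("wrist",(180+u/2.4,v/2.4),z,s).round(1)[:2]
a,b=P(253,299,50),P(408,299,50)
print("slide jaw face",a,b,(a+b)/2)
a,b=P(283,350,30),P(377,350,30);print("bed end",a,b,(a+b)/2)
print("handle top",P(416,58,124))
print("plate edges",P(165,150,12),P(178,590,12),P(494,150,12),P(484,560,12))
Rt=R.from_euler('xyz',s["eef_rot"])
for uv in ((180+189/2.4,366/2.4),(180+466/2.4,366/2.4)):
    o,d=ray("wrist",uv,s);o=Rt.inv().apply(o-s["position"]);d=Rt.inv().apply(d)
    print("phone front corner tool",(o+d*(0.7-o[2])/d[2]).round(1))
E
```

```text
slide jaw face [516.3 -26.4] [473.5 -23.9] [494.9  -25.15]
bed end [510.3  -8.9] [481.5  -7.1] [495.9  -8. ]
handle top [477.5 -73.1]
plate edges [545.6 -76.5] [557.3  78.9] [438.4 -70.2] [444.2  73.6]
phone front corner tool [ 58.  -22.8   0.7]
phone front corner tool [58.  25.1  0.7]
```

View pics/s5.png

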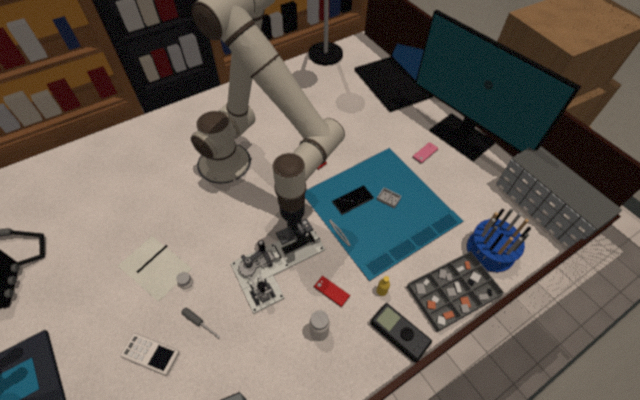

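```bash

python3 -m jog '[[0,0.0005,0.025,0,0,0.1],[0,0,0.025,0,0,0],[0,0,0.02,0,0,0],[0,0,0.008,0,0,0],[0,0,0,0,0,0]]'
python3 -m jog '[[0,0,0.002,0,0,0],[0,0,0,0,0,0]]'
python3 go.py 500.5 38.5 44.7 -93.6
python3 - <<'E'
from h import *
s,t=shot("wrist","w6.png");shot("scene","s6.png")
cv2.imwrite("pics/w6c.png",cv2.resize(t[0:300,160:480],None,fx=2,fy=2))
E
```

```text
time_s: 7.3
position: [499.7, 39.7, 52.3]
eef_rot: [3.139, -0.001, -1.631]
force: [-0.8, 0.2, -1.4]
gripper_width: 48.8
time_s: 7.47
position: [501.3, 40.0, 52.4]
eef_rot: [-3.139, 0.001, -1.631]
force: [-0.5, 0.5, -0.1]
gripper_width: 49.1
t 7.4667 pos [501.3  40.   52.4] yaw [-1.7986e+02  5.0000e-02 -9.3460e+01] w 49.1 F [-0.5  0.5 -0.1] 
 tool delta mm [1.5 0.7 7.7] rot [-0.14  0.05  0.14]
```

View pics/w6c.png

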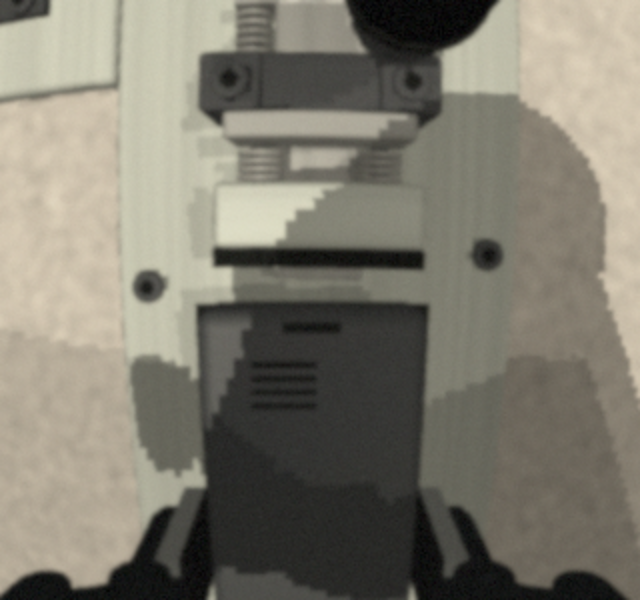

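```bash
python3 - <<'E'
from h import *
s,t=load("w6.png")
P=lambda u,v,z:plane("wrist",(160+u/2,v/2),z,s).round(1)[:2]
print("jaw",P(214,266,50),P(423,269,50),"phone",P(199,304,51.7),P(428,305,51.7))
E
```

```text
jaw [516.6 -27. ] [473.4 -23.8] phone [520.2 -19.5] [472.8 -16.5]
```

```bash

python3 -m jog '[[0.002,0.0012,0.003,0,0,0],[0,0,0.002,0,0,0],[0,0,0,0,0,0]]'
python3 -m jog '[[0,0,0.001,0,0,0],[0,0,0,0,0,0]]'
python3 go.py 500.5 38.5 44.7 -93.6
```

```text
time_s: 7.82
position: [498.6, 37.1, 46.2]
eef_rot: [3.141, -0.0, -1.632]
force: [0.3, 1.4, -0.6]
gripper_width: 49.1
time_s: 7.98
position: [498.9, 37.3, 45.2]
eef_rot: [3.142, -0.0, -1.632]
force: [-0.2, 0.7, -1.1]
gripper_width: 49.3
t 7.9833 pos [498.9  37.3  45.2] yaw [ 1.7999e+02 -1.0000e-02 -9.3520e+01] w 49.3 F [-0.2  0.7 -1.1] 
 tool delta mm [-1.3 -1.5  0.5] rot [ 0.01 -0.01  0.08]
```

```bash

python3 -m jog '[[0,0,0.001,0,0,0],[0,0,0,0,0,0]]'
python3 -m jog '[[0,0,0.0007,0,0,0],[0,0,0,0,0,0]]'
python3 - <<'E'
from h import *
s,t=shot("wrist","w7.png")
cv2.imwrite("pics/w7c.png",cv2.resize(t[0:300,160:480],None,fx=2,fy=2))
E
```

```text
time_s: 8.15
position: [499.1, 37.4, 44.7]
eef_rot: [-3.141, -0.0, -1.632]
force: [-1.4, -0.5, 2.4]
gripper_width: 48.4
time_s: 8.32
position: [499.1, 37.4, 44.6]
eef_rot: [-3.141, -0.0, -1.632]
force: [-2.8, -1.2, 7.6]
gripper_width: 49.1
```

View pics/w7c.png

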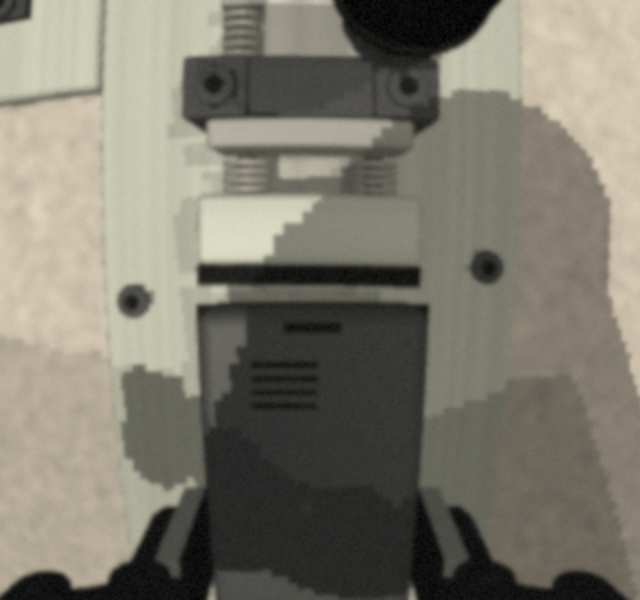

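```bash

python3 -m jog '[[0,0,-0.0015,0,0,0],[0,-0.001,0,0,0,0],[0,0,0.001,0,0,0],[0,0,0,0,0,0]]'
python3 - <<'E'
from h import *
s,t=load("w7.png")
P=lambda u,v,z:plane("wrist",(160+u/2,v/2),z,s).round(1)[:2]
print("jaw",P(198,284,50),P(420,286,50),"phone",P(199,305,44),P(428,306,44))
E
```

```text
time_s: 8.7
position: [500.4, 37.4, 44.7]
eef_rot: [-3.141, 0.0, -1.632]
force: [-1.6, 0.7, 5.4]
gripper_width: 49.5
jaw [516.6 -26.9] [473.2 -23.9] phone [518.  -21.9] [470.6 -18.8]
```

The gap is 5.0 mm and the phone is parallel to the jaw, resting on the bed. I'll release it.

```bash

python3 -m jog '[[0,0,0,0,0,0],[0,0,0,0,0,0],[0,0,0,0,0,0],[0,0,0,0,0,0],[0,0,0,0,0,0]]' 0.5
python3 -m jog '[[0,0,-0.01,0,0,0],[0,0,-0.02,0,0,0],[0,0,-0.03,0,0,0],[0,0,-0.04,0,0,0],[0,0,-0.04,0,0,0]]'
python3 -m jog '[[-0.02,0,-0.03,0,0,0],[0,0,0,0,0,0],[0,0,0,0,0,0]]'
python3 - <<'E'
from h import *
s,t=shot("wrist","w8.png");print(s["position"])
cv2.imwrite("pics/w8c.png",cv2.resize(t[0:300,160:480],None,fx=2,fy=2))
E
```

```text
time_s: 9.12
position: [499.9, 37.3, 43.9]
eef_rot: [3.141, -0.0, -1.632]
force: [-0.3, -0.3, -0.4]
gripper_width: 64.0
time_s: 9.53
position: [499.1, 37.0, 185.0]
eef_rot: [3.139, -0.001, -1.632]
force: [1.3, 0.6, -0.6]
gripper_width: 64.3
time_s: 9.78
position: [501.9, 58.2, 216.1]
eef_rot: [-3.137, 0.003, -1.631]
force: [-0.4, 0.1, -0.8]
gripper_width: 63.9
[501.94636009  58.21216987 216.0654491 ]
```

View pics/w8c.png

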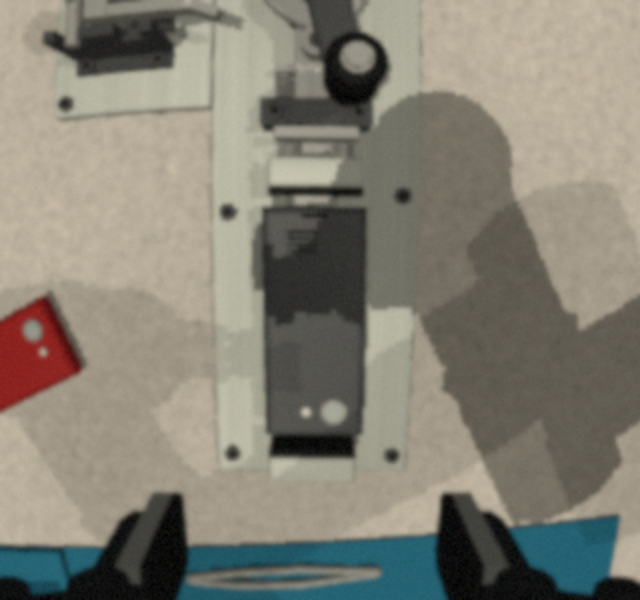

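The phone lies between the jaws with a gap at both ends, and the handle top is at crop (356,55). I'll move over the crank, which I plan to turn anticlockwise round the robot side.

```bash

python3 -m jog '[[0.03,0.002,-0.005,0,0,0],[0.03,0.002,0,0,0,0],[0.03,0.002,0,0,0,0],[0,0,0,0,0,0],[0,0,0,0,0,0]]' 0.0
python3 - <<'E'
from h import *
s,t=load("w8.png");P=lambda u,v,z:plane("wrist",(160+u/2,v/2),z,s).round(1)[:2]
print(P(356,56,124))
s,t=shot("wrist","w9.png");print(s["position"],s["eef_rot"],s["gripper_width"])
cv2.imwrite("pics/w9c.png",cv2.resize(t[0:300,120:520],None,fx=2,fy=2))
E
```

```text
time_s: 10.25
position: [488.3, -33.8, 217.2]
eef_rot: [3.138, -0.001, -1.635]
force: [0.2, -0.6, 0.2]
gripper_width: 42.7
[478.2 -72.5]
[488.31479811 -33.76981901 217.24894268] [ 3.13765144e+00 -9.32989866e-04 -1.63527099e+00] 42.65609883723393
```

View pics/w9c.png

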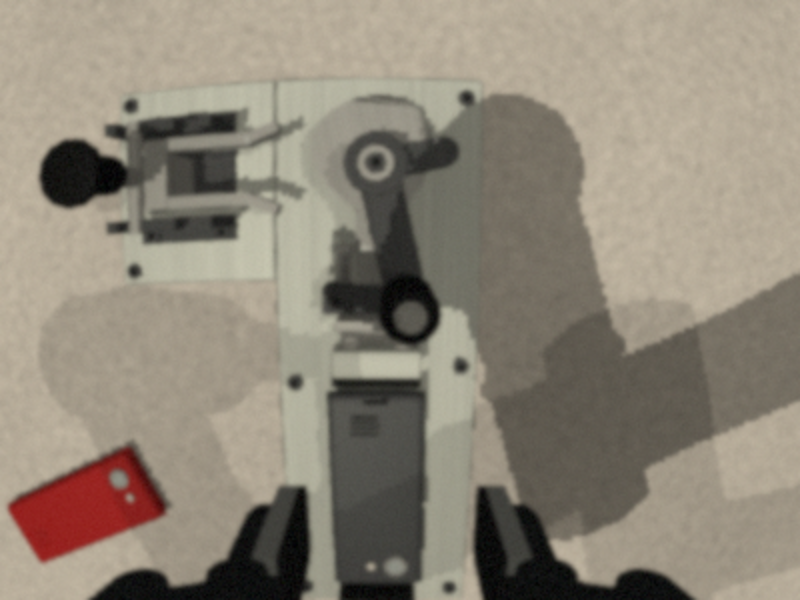

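```bash
python3 - <<'E'
from h import *
s,t=load("w9.png");P=lambda u,v,z:plane("wrist",(120+u/2,v/2),z,s).round(1)[:2]
S=P(376,162,77);H=P(411,313,124);L=P(72,173,112)
print("shaft",S,"handle",H,H-S,np.hypot(*(H-S)),"lever",L,L-S,np.hypot(*(L-S)),np.degrees(np.arctan2(*(L-S)[::-1])))
print("plate far edge",P(275,80,12),P(480,80,12),P(122,95,12))
print("slide jaw",P(332,386,50),P(422,388,50))
E
```

```text
shaft [ 487.  -131.4] handle [477.4 -73.4] [-9.6 58. ] 58.789114638681205 lever [ 607.5 -140.4] [120.5  -9. ] 120.83563216204068 -4.271422017383911
plate far edge [ 538.2 -186.2] [ 430.5 -178.5] [ 625.9 -192.3]
slide jaw [516.5 -26.8] [472.2 -22.9]
```

```bash
python3 go.py 477.5 -72.8 100 -93.9
```

```text
t 10.3 pos [488.8 -32.9 217.6] yaw [ 1.7982e+02 -4.0000e-02 -9.3610e+01] w 42.8 F [-0.4  0.7 -0.5] 
 tool delta mm [ 40.4   8.4 117.6] rot [ 0.18 -0.04  0.29]
```

```bash

python3 -m jog '[[0.02,0.0045,0.01,0,0,0],[0.0205,0.004,0.025,0,0,0],[0,0,0.025,0,0,0],[0,0,0,0,0,0],[0,0,0,0,0,0]]' 0.15 60
python3 go.py 477.5 -72.8 100 -93.9
python3 - <<'E'
from h import *
s,t=shot("wrist","w10.png")
cv2.imwrite("pics/w10c.png",cv2.resize(t[0:300,120:520],None,fx=2,fy=2))
E
```

```text
time_s: 10.72
position: [478.1, -71.8, 157.9]
eef_rot: [3.138, -0.001, -1.631]
force: [0.5, -0.1, -0.4]
gripper_width: 49.3
t 10.7167 pos [478.1 -71.8 157.9] yaw [ 1.7978e+02 -7.0000e-02 -9.3460e+01] w 49.3 F [ 0.5 -0.1 -0.4] 
 tool delta mm [ 1.   0.3 57.9] rot [ 0.22 -0.07  0.44]
```

View pics/w10c.png

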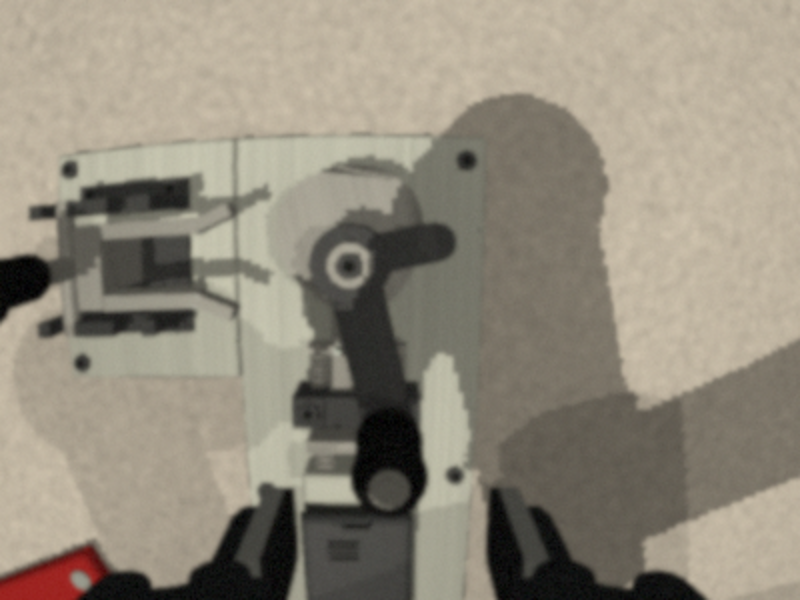

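```bash
python3 - <<'E'
from h import *
s,t=load("w10.png");P=lambda u,v,z:plane("wrist",(120+u/2,v/2),z,s).round(1)[:2]
S=P(348,265,77);H=P(389,488,124);print(S,H,H-S,np.hypot(*(H-S)),s["position"])
E
python3 go.py 477.5 -72.8 100 -93.9
python3 -m jog '[[0.0005,0,0.02,0,0,0],[0,0,0.02,0,0,0],[0,0,0.012,0,0,0],[0,0,0.006,0,0,0],[0,0,0,0,0,0]]'
python3 -m jog '[[0,0,0,0,0,0],[0,0,0,0,0,0],[0,0,0,0,0,0],[0,0,0,0,0,0],[0,0,0,0,0,0]]' -0.7 50
python3 -m jog '[[0,0,0,0,0,0],[0,0,0,0,0,0]]'
python3 go.py 477.5 -72.8 100 -93.9
```

```text
[ 487.7 -131.2] [477.7 -72.1] [-10.   59.1] 59.94005338669627 [478.08860581 -71.80021241 157.94012626]
t 10.7667 pos [479.3 -71.5 159.3] yaw [ 1.7998e+02 -4.0000e-02 -9.3420e+01] w 49.1 F [-0.1 -0.6 -0.1] 
 tool delta mm [ 1.3  1.7 59.3] rot [ 0.02 -0.04  0.48]
time_s: 11.18
position: [479.1, -72.0, 101.2]
eef_rot: [3.141, -0.0, -1.631]
force: [-0.5, 0.1, 1.4]
gripper_width: 49.0
time_s: 11.6
position: [479.9, -72.3, 102.5]
eef_rot: [-3.138, 0.001, -1.632]
force: [-1.0, 2.8, 6.4]
gripper_width: 20.9
time_s: 11.77
position: [479.8, -72.3, 102.5]
eef_rot: [-3.138, 0.001, -1.631]
force: [-1.3, 2.0, 6.7]
gripper_width: 21.0
t 11.7667 pos [479.8 -72.3 102.5] yaw [-1.7981e+02  3.0000e-02 -9.3480e+01] w 21.0 F [-1.3  2.   6.7] 
 tool delta mm [0.7 2.3 2.5] rot [-0.19  0.03  0.42]
```

```bash
cat > arc.py <<'E'
import sys
from h import *
S=np.array([487.6,-131.3])
def arc(target=None,n=None,r=60.):
    s=arm.sense();p=s["position"][:2]-S;a=np.degrees(np.arctan2(p[1],p[0]))%360
    print("t",s["time_s"],"ang",round(a,1),"rad",round(np.hypot(*p),1),"z",s["position"][2].round(1),"F",s["force"].round(1),"yaw",np.degrees(s["eef_rot"][2]).round(2),"w",round(s["gripper_width"],1))
    if target is None:return
    y=s["eef_rot"][2];X=np.array([np.cos(y),np.sin(y)]);Y=np.array([np.sin(y),-np.cos(y)])
    aa=np.radians(np.linspace(a,target,n+1));pts=np.c_[np.cos(aa),np.sin(aa)]*r;pts[0]=p
    for d in np.diff(pts,axis=0):print(np.round([d@X,d@Y],1))
if __name__=="__main__": arc(*( [float(sys.argv[1]),int(sys.argv[2])] if len(sys.argv)>1 else []))
E
python3 -m jog '[[0,0,-0.001,0,0,0],[0,0,0,0,0,0]]'
python3 arc.py 266.1 24
```

```text
time_s: 11.93
position: [479.4, -72.3, 102.6]
eef_rot: [-3.139, 0.001, -1.632]
force: [0.3, 2.9, 1.6]
gripper_width: 20.9
t 11.9333 ang 97.9 rad 59.5 z 102.6 F [0.3 2.9 1.6] yaw -93.51 w 20.9
[1.4 7.2]
[2.7 6.8]
[3.5 6.4]
[4.3 5.9]
[5.  5.4]
[5.6 4.7]
[6.1 4. ]
[6.6 3.2]
[6.9 2.4]
[7.2 1.5]
[7.3 0.6]
[ 7.3 -0.3]
[ 7.2 -1.1]
[ 7.1 -2. ]
[ 6.8 -2.9]
[ 6.3 -3.7]
[ 5.9 -4.4]
[ 5.3 -5.1]
[ 4.6 -5.7]
[ 3.9 -6.2]
[ 3.1 -6.7]
[ 2.3 -7. ]
[ 1.4 -7.2]
[ 0.5 -7.3]
```

```bash

python3 -m jog '[[0.0014,0.0072,0,0,0,0],[0.0027,0.0068,0,0,0,0],[0.0035,0.0064,0,0,0,0],[0.0043,0.0059,0,0,0,0],[0.005,0.0054,0,0,0,0]]'
python3 arc.py 266.1 19
```

```text
time_s: 12.35
position: [447.1, -87.9, 102.6]
eef_rot: [-3.137, 0.0, -1.632]
force: [7.1, 1.0, -3.8]
gripper_width: 21.0
t 12.35 ang 133.0 rad 59.4 z 102.6 F [ 7.1  1.  -3.8] yaw -93.49 w 21.0
[5.2 5.1]
[6.1 4. ]
[6.6 3.2]
[6.9 2.4]
[7.2 1.5]
[7.3 0.6]
[ 7.3 -0.3]
[ 7.2 -1.2]
[ 7. -2.]
[ 6.7 -2.9]
[ 6.3 -3.7]
[ 5.8 -4.4]
[ 5.3 -5.1]
[ 4.6 -5.7]
[ 3.9 -6.2]
[ 3.1 -6.6]
[ 2.3 -7. ]
[ 1.4 -7.2]
[ 0.5 -7.3]
```

Tracking well. Continuing.

```bash

python3 -m jog '[[0.0056,0.0047,0,0,0,0],[0.0061,0.004,0,0,0,0],[0.0066,0.0032,0,0,0,0],[0.0069,0.0024,0,0,0,0],[0.0072,0.0015,0,0,0,0]]'
python3 arc.py 266.1 14
```

```text
time_s: 12.77
position: [429.5, -119.1, 102.6]
eef_rot: [-3.137, 0.001, -1.632]
force: [6.9, 2.3, -1.8]
gripper_width: 20.9
t 12.7667 ang 168.1 rad 59.4 z 102.6 F [ 6.9  2.3 -1.8] yaw -93.5 w 20.9
[7.2 1.2]
[ 7.3 -0.3]
[ 7.2 -1.2]
[ 7. -2.]
[ 6.7 -2.9]
[ 6.3 -3.7]
[ 5.8 -4.4]
[ 5.3 -5.1]
[ 4.6 -5.7]
[ 3.9 -6.2]
[ 3.1 -6.6]
[ 2.3 -7. ]
[ 1.4 -7.2]
[ 0.5 -7.3]
```

```bash

python3 -m jog '[[0.0073,0.0005,0,0,0,0],[0.0073,-0.0004,0,0,0,0],[0.0072,-0.0012,0,0,0,0],[0.007,-0.002,0,0,0,0],[0.0067,-0.0029,0,0,0,0]]'
python3 arc.py
python3 -m jog '[[0.0063,-0.0037,0,0,0,0],[0.0058,-0.0044,0,0,0,0],[0.0053,-0.0051,0,0,0,0],[0.0046,-0.0057,0,0,0,0],[0.0039,-0.0062,0,0,0,0]]'
python3 arc.py 266.1 4
```

```text
time_s: 13.18
position: [432.5, -154.2, 102.6]
eef_rot: [-3.139, 0.001, -1.632]
force: [3.1, 9.1, 1.0]
gripper_width: 20.6
t 13.1833 ang 202.6 rad 59.6 z 102.6 F [3.1 9.1 1. ] yaw -93.52 w 20.6
time_s: 13.6
position: [453.4, -181.0, 102.3]
eef_rot: [3.138, 0.003, -1.634]
force: [-6.6, 18.0, 15.7]
gripper_width: 21.0
t 13.6 ang 235.5 rad 60.3 z 102.3 F [-6.6 18.  15.7] yaw -93.6 w 21.0
[ 3.4 -7.3]
[ 2.7 -7.5]
[ 1.6 -7.8]
[ 0.6 -8. ]
```

```bash

python3 -m jog '[[0.003,-0.0071,0,0,0,0],[0.0023,-0.0075,0,0,0,0],[0.0014,-0.0078,0,0,0,0],[0.0004,-0.008,0,0,0,0],[0,0,0,0,0,0]]'
python3 arc.py 266.1 1
python3 - <<'E'
from h import *
s,t=shot("top","t11.png")
cv2.imwrite("pics/t11c.png",cv2.resize(t[135:215,325:445],None,fx=6,fy=6,interpolation=cv2.INTER_CUBIC))
E
```

```text
time_s: 14.02
position: [485.9, -191.6, 102.6]
eef_rot: [-3.14, -0.0, -1.632]
force: [4.2, -1.5, 0.2]
gripper_width: 20.9
t 14.0167 ang 268.4 rad 60.3 z 102.6 F [ 4.2 -1.5  0.2] yaw -93.52 w 20.9
[-0.3  2.4]
```

View pics/t11c.png

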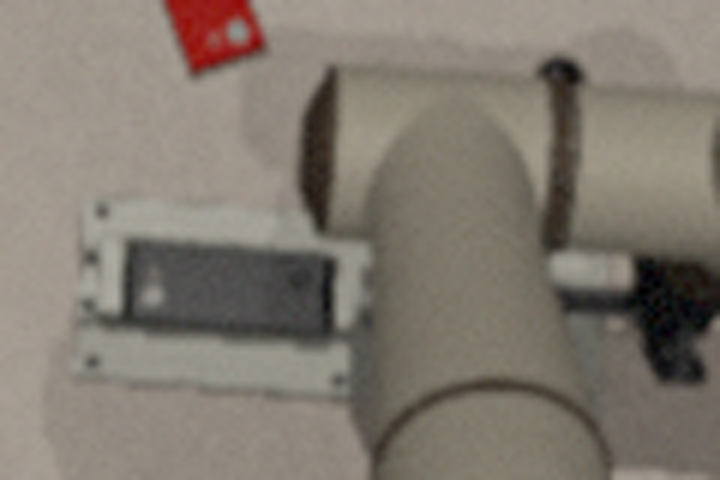

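```bash

python3 -m jog '[[-0.0003,0.0022,0,0,0,0],[0,0,0,0,0,0],[0,0,0,0,0,0]]'
python3 arc.py
python3 -m jog '[[0,0,0,0,0,0],[0,0,0,0,0,0],[0,0,0,0,0,0],[0,0,0,0,0,0]]' 0
python3 -m jog '[[0,0,-0.02,0,0,0],[0,0,-0.03,0,0,0],[0,0,-0.03,0,0,0],[-0.03,0,-0.025,0,0,0],[-0.03,0,0,0,0,0]]'
python3 -m jog '[[-0.03,0,0,0,0,0],[-0.03,0,0,0,0,0],[0,0,0,0,0,0],[0,0,0,0,0,0]]'
python3 - <<'E'
from h import *
s,t=shot("wrist","w12.png");print(s["position"],s["eef_rot"])
cv2.imwrite("pics/w12c.png",cv2.resize(t[0:300,120:520],None,fx=2,fy=2))
E
```

```text
time_s: 14.32
position: [481.4, -191.2, 102.5]
eef_rot: [3.139, -0.001, -1.632]
force: [-1.0, -3.8, 6.5]
gripper_width: 20.9
t 14.3167 ang 264.1 rad 60.2 z 102.5 F [-1.  -3.8  6.5] yaw -93.53 w 20.9
time_s: 14.65
position: [482.3, -190.3, 101.5]
eef_rot: [3.14, 0.001, -1.632]
force: [-0.6, -0.1, -0.3]
gripper_width: 42.7
time_s: 15.07
position: [489.5, -131.1, 212.2]
eef_rot: [-3.132, -0.0, -1.634]
force: [0.5, 1.1, 0.7]
gripper_width: 42.6
time_s: 15.4
position: [490.3, -69.4, 206.9]
eef_rot: [3.141, 0.0, -1.629]
force: [0.5, -0.0, 0.0]
gripper_width: 42.5
[490.25993474 -69.42318151 206.88106421] [ 3.14068811e+00  1.50680306e-04 -1.62919760e+00]
```

View pics/w12c.png

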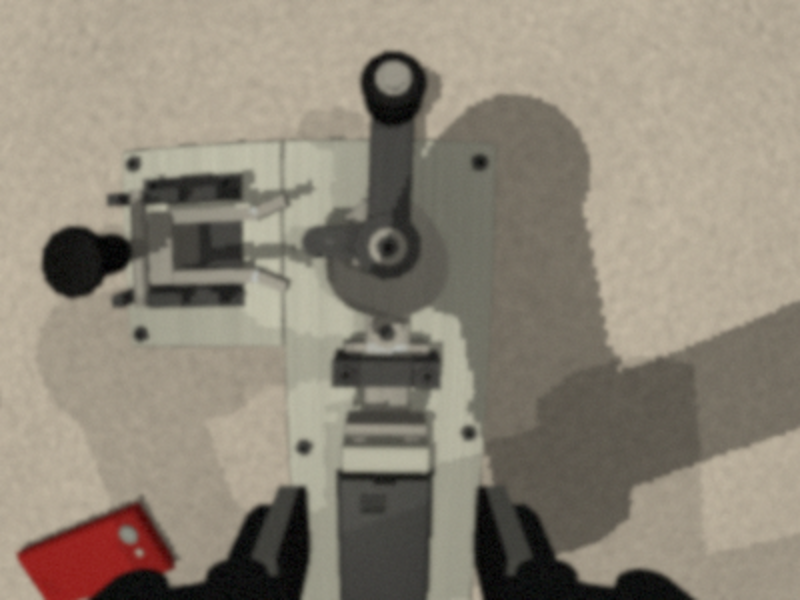

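The jaw is shut on the phone and the arm points away, with the lug at (330,242) facing the fork. Now I'll measure the crank angle and the lever.

```bash
python3 - <<'E'
from h import *
s,t=load("w12.png");P=lambda u,v,z:plane("wrist",(120+u/2,v/2),z,s).round(1)[:2]
S=P(388,246,77);H=P(393,77,124);L=P(75,261,110)
ang=lambda d:round(float(np.degrees(np.arctan2(d[1],d[0]))),2)
print("S",S,"H",H,np.hypot(*(H-S)),ang(H-S),"lever",L,np.hypot(*(L-S)),ang(L-S))
print("plate near lever edge dir",ang(P(133,153,12)-P(490,143,12)),"left edge",ang(P(133,153,12)-P(138,345,12)),P(133,153,12),P(138,345,12))
# lug direction z=60
a,b=P(305,240,60),P(372,246,60);print("lug",ang(a-S))
E
```

```text
S [ 487.  -131.2] H [ 481.6 -191.4] 60.441707454372946 -95.13 lever [ 608.7 -139.7] 121.99647535892178 -4.0
plate near lever edge dir -3.74 left edge -95.23 [ 620.5 -190.8] [630.2 -84.8]
lug -6.62
```

```bash
python3 go.py 605.2 -139.4 165 -93.9
```

```text
t 15.45 pos [490.2 -70.3 206.8] yaw [179.94  -0.   -93.43] w 42.9 F [-0.3 -0.8 -0.2] 
 tool delta mm [  62.1 -118.9   41.7] rot [ 0.06 -0.    0.47]
```

```bash

python3 -m jog '[[0.0155,-0.03,0,0,0,0],[0.0155,-0.03,0.01,0,0,0],[0.0155,-0.03,0.01,0,0,0],[0.0155,-0.029,0.02,0,0,0],[0,0,0,0,0,0.4]]' 0.12 40
python3 -m jog '[[0,0,0,0,0,0],[0,0,0,0,0,0]]'
python3 go.py 605.2 -139.4 98 -93.9
python3 - <<'E'
from h import *
s,t=shot("wrist","w13.png")
cv2.imwrite("pics/w13c.png",cv2.resize(t[100:400,120:520],None,fx=2,fy=2))
shot("scene","s13.png")
E
```

```text
time_s: 15.87
position: [607.0, -143.5, 159.6]
eef_rot: [3.133, -0.001, -1.644]
force: [-0.3, 0.5, -1.5]
gripper_width: 47.9
time_s: 16.03
position: [604.9, -141.1, 166.3]
eef_rot: [3.14, -0.0, -1.641]
force: [-0.4, 0.5, 1.1]
gripper_width: 47.7
t 16.0333 pos [ 604.9 -141.1  166.3] yaw [ 1.7988e+02 -2.0000e-02 -9.4010e+01] w 47.7 F [-0.4  0.5  1.1] 
 tool delta mm [-1.7 -0.3 68.3] rot [ 0.12 -0.01 -0.11]
```

View pics/w13c.png

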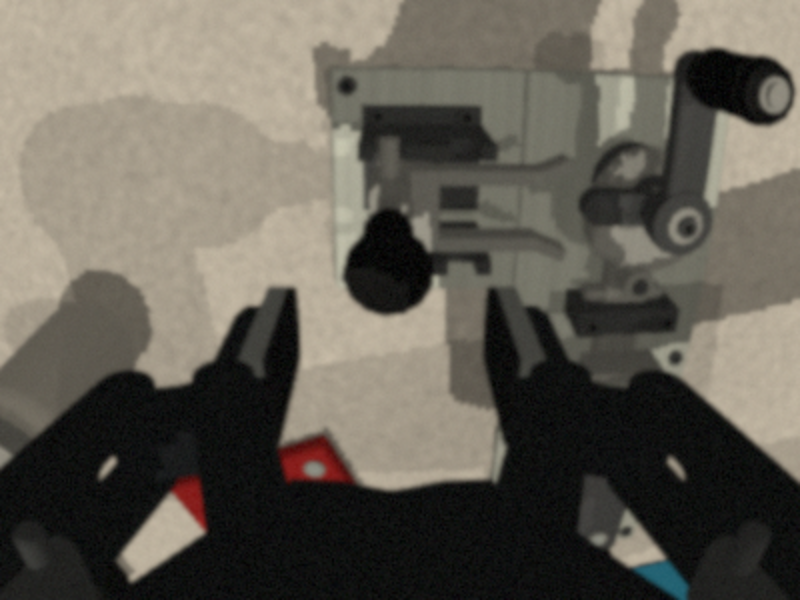

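```bash
python3 - <<'E'
from h import *
s,t=load("w13.png")
for z in(110,117,122):
  a=[plane("wrist",(120+u/2,100+v/2),z,s) for u,v in((344,266),(433,266),(388,312))];print(z,((a[0]+a[1])/2).round(1),np.linalg.norm(a[0]-a[1]),a[2].round(1),s["position"])
E
```

```text
110 [ 605.  -138.3  110. ] 28.53347129854893 [ 606.4 -121.7  110. ] [ 604.89099706 -141.09117755  166.2931561 ]
117 [ 604.8 -141.4  117. ] 27.43363059525511 [ 606.1 -125.5  117. ] [ 604.89099706 -141.09117755  166.2931561 ]
122 [ 604.6 -143.6  122. ] 26.648030092902548 [ 605.9 -128.1  122. ] [ 604.89099706 -141.09117755  166.2931561 ]
```

```bash

python3 -m jog '[[-0.001,-0.0003,0.02,0,0,0],[0,0,0.02,0,0,0],[0,0,0.015,0,0,0],[0,0,0.008,0,0,0],[0,0,0.004,0,0,0]]'
python3 -m jog '[[0,0,0,0,0,0],[0,0,0,0,0,0]]'
python3 go.py 605.2 -139.4 98 -93.9
```

```text
time_s: 16.55
position: [605.3, -138.7, 100.4]
eef_rot: [-3.141, 0.0, -1.638]
force: [0.4, 0.0, -0.1]
gripper_width: 47.7
time_s: 16.72
position: [606.5, -139.0, 101.5]
eef_rot: [-3.139, -0.0, -1.639]
force: [0.3, 0.5, 0.1]
gripper_width: 47.7
t 16.7167 pos [ 606.5 -139.   101.5] yaw [-1.7987e+02 -1.0000e-02 -9.3880e+01] w 47.7 F [0.3 0.5 0.1] 
 tool delta mm [0.5 1.3 3.5] rot [-0.13 -0.01  0.02]
```

```bash

python3 -m jog '[[0,0.0008,0.002,0,0,0],[0,0,0,0,0,0]]'
python3 -m jog '[[0,0,0,0,0,0],[0,0,0,0,0,0],[0,0,0,0,0,0],[0,0,0,0,0,0],[0,0,0,0,0,0]]' -0.8 40
python3 -m jog '[[0,0,0,0,0,0],[0,0,0,0,0,0]]'
python3 go.py 605.2 -139.4 98 -93.9
python3 - <<'E'
from h import *
s,t=shot("wrist","w14.png")
cv2.imwrite("pics/w14c.png",cv2.resize(t[100:400,120:520],None,fx=2,fy=2))
E
```

```text
time_s: 16.88
position: [605.3, -138.9, 98.9]
eef_rot: [-3.14, 0.0, -1.639]
force: [-0.9, 0.1, 0.5]
gripper_width: 48.0
time_s: 17.3
position: [605.7, -139.0, 98.8]
eef_rot: [-3.14, -0.0, -1.639]
force: [-0.2, -0.2, 2.6]
gripper_width: 26.0
time_s: 17.47
position: [605.6, -139.0, 98.7]
eef_rot: [-3.14, -0.0, -1.639]
force: [-0.1, 0.6, 4.5]
gripper_width: 26.2
t 17.4667 pos [ 605.6 -139.    98.7] yaw [-1.7992e+02 -1.0000e-02 -9.3900e+01] w 26.2 F [-0.1  0.6  4.5] 
 tool delta mm [0.4 0.4 0.7] rot [-0.08 -0.01  0.  ]
```

View pics/w14c.png

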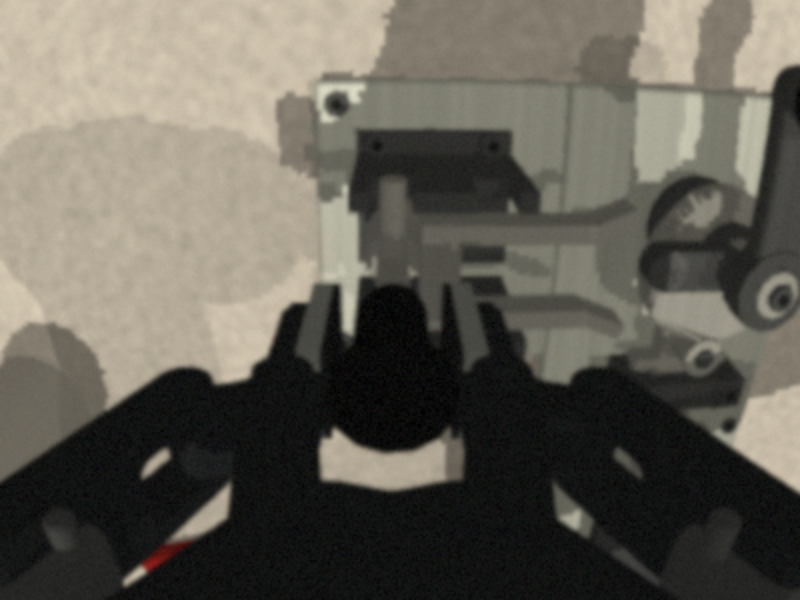

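```bash

python3 -m jog '[[0,0,-0.005,0,0,0],[0,0,-0.005,0,0,0],[0,0,-0.005,0,0,0],[0,0,-0.003,0,0,0],[0,0,0,0,0,0]]'
python3 go.py 605.2 -139.4 98 -93.9
python3 - <<'E'
from h import *
s,t=shot("wrist","w15.png")
cv2.imwrite("pics/w15c.png",cv2.resize(t[100:400,120:520],None,fx=2,fy=2))
E
```

```text
time_s: 17.93
position: [604.4, -138.9, 116.2]
eef_rot: [3.14, 0.0, -1.64]
force: [-0.4, -0.3, -3.4]
gripper_width: 26.0
t 17.9333 pos [ 604.4 -138.9  116.2] yaw [ 1.7992e+02  1.0000e-02 -9.3940e+01] w 26.0 F [-0.4 -0.3 -3.4] 
 tool delta mm [ 0.4 -0.8 18.2] rot [ 0.08  0.01 -0.04]
```

View pics/w15c.png

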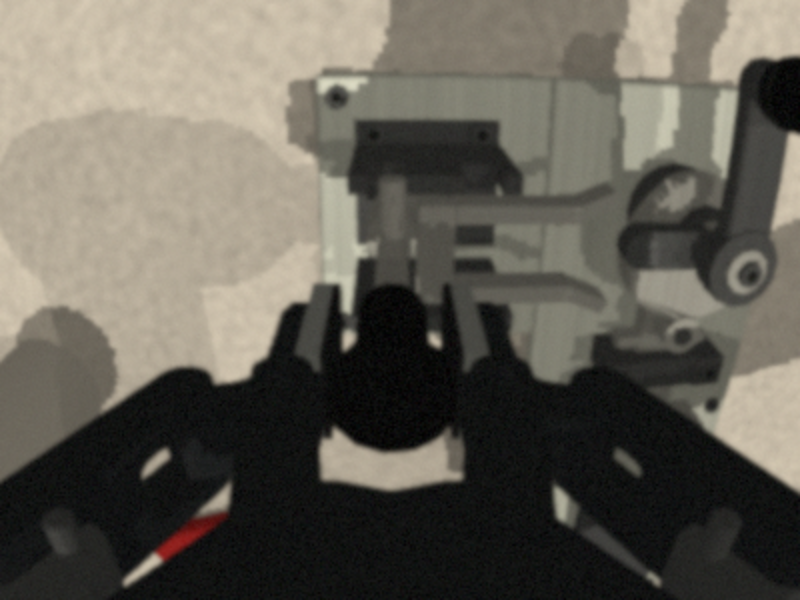

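The lever is lifted: it looks the same relative to the fingers while the plate has receded. Now I'll slide it 30 mm towards the camshaft.

```bash

python3 -m jog '[[0,0.006,0,0,0,0],[0,0.006,0,0,0,0],[0,0.006,0,0,0,0],[0,0.006,0,0,0,0],[0,0.004,0,0,0,0]]'
python3 -m jog '[[0,0.002,0,0,0,0],[0,0,0,0,0,0],[0,0,0,0,0,0]]'
python3 go.py 575.2 -137 116 -93.9
python3 - <<'E'
from h import *
s,t=shot("wrist","w16.png")
cv2.imwrite("pics/w16c.png",cv2.resize(t[100:400,120:520],None,fx=2,fy=2))
E
```

```text
time_s: 18.4
position: [576.0, -136.9, 116.1]
eef_rot: [3.141, 0.0, -1.639]
force: [1.6, -0.3, -3.4]
gripper_width: 25.7
time_s: 18.65
position: [575.9, -136.9, 116.6]
eef_rot: [-3.14, -0.0, -1.639]
force: [4.0, 0.2, -2.5]
gripper_width: 25.7
t 18.65 pos [ 575.9 -136.9  116.6] yaw [-179.89   -0.    -93.9 ] w 25.7 F [ 4.   0.2 -2.5] 
 tool delta mm [0.2 0.7 0.6] rot [-0.11 -0.    0.  ]
```

View pics/w16c.png

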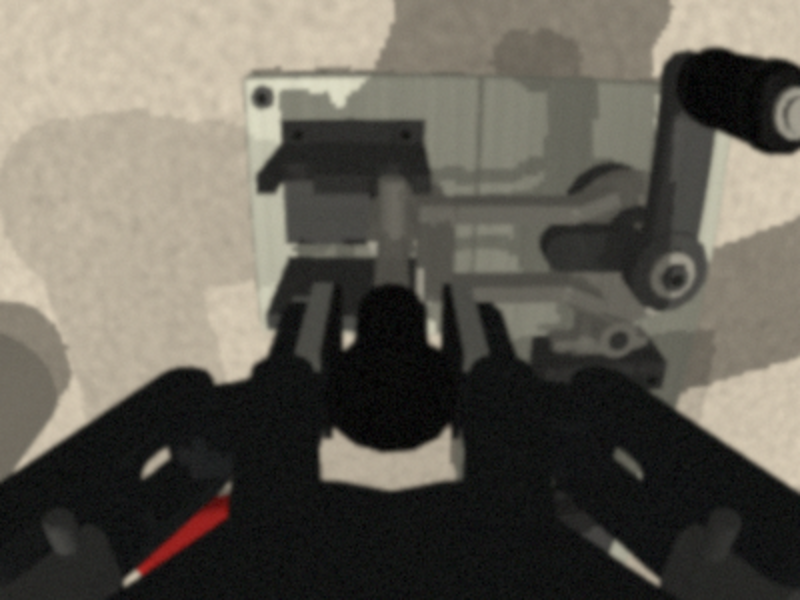

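The slide is against its end stop, and the fork prongs, at (510,208) and (520,285), lie either side of the lug at (585,245). Lowering.

```bash

python3 -m jog '[[0,0,0.004,0,0,0],[0,0,0.004,0,0,0],[0,0,0.004,0,0,0],[0,0,0.003,0,0,0],[0,0,0,0,0,0]]'
python3 -m jog '[[0,0,0.0015,0,0,0],[0,0,0,0,0,0]]'
python3 go.py 575.2 -137 98 -93.9
```

```text
time_s: 19.12
position: [575.9, -136.9, 100.4]
eef_rot: [-3.141, -0.0, -1.639]
force: [4.9, -0.9, -0.8]
gripper_width: 25.8
time_s: 19.28
position: [575.9, -136.9, 99.3]
eef_rot: [-3.14, -0.0, -1.639]
force: [5.0, 0.2, -1.7]
gripper_width: 25.9
t 19.2833 pos [ 575.9 -136.9   99.3] yaw [-1.7993e+02 -1.0000e-02 -9.3900e+01] w 25.9 F [ 5.   0.2 -1.7] 
 tool delta mm [0.1 0.7 1.3] rot [-0.07 -0.01  0.  ]
```

It's down to within about 1 mm of its original height (98.8), so I'll open and let it drop home.

```bash

python3 -m jog '[[0,0,0,0,0,0],[0,0,0,0,0,0],[0,0,0,0,0,0],[0,0,0,0,0,0],[0,0,0,0,0,0]]' 0.12
python3 -m jog '[[0,0,-0.015,0,0,0],[0,0,-0.02,0,0,0],[0,0,-0.03,0,0,0],[0,0,-0.04,0,0,0],[-0.03,0.02,-0.01,0,0,0]]'
python3 -m jog '[[-0.035,0.02,0,0,0,0],[-0.02,0.02,0,0,0,0],[0,0,0,0,0,0],[0,0,0,0,0,0]]'
python3 - <<'E'
from h import *
s,t=shot("wrist","w17.png");print(s["position"],s["time_s"])
cv2.imwrite("pics/w17c.png",cv2.resize(t[0:300,120:520],None,fx=2,fy=2))
E
```

```text
time_s: 19.7
position: [574.5, -137.0, 99.5]
eef_rot: [3.14, -0.0, -1.639]
force: [0.3, -0.3, 0.2]
gripper_width: 47.7
time_s: 20.12
position: [562.1, -108.7, 220.7]
eef_rot: [-3.13, -0.002, -1.642]
force: [2.5, 0.9, 1.1]
gripper_width: 47.6
time_s: 20.45
position: [520.3, -47.2, 215.3]
eef_rot: [-3.141, 0.0, -1.637]
force: [0.1, -0.0, 1.1]
gripper_width: 48.2
[520.26044005 -47.16556709 215.25496537] 20.45
```

View pics/w17c.png

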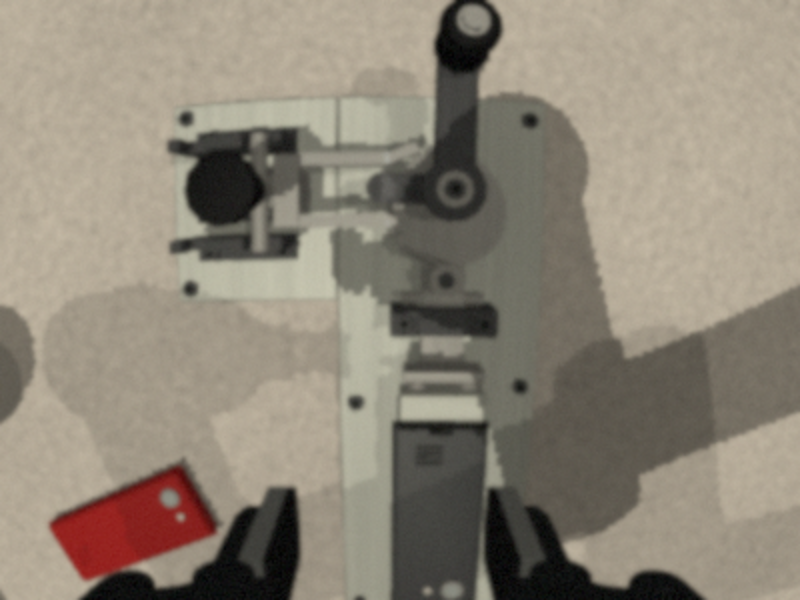

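```bash
python3 - <<'E'
from h import *
shot("scene","s17.png");s2,t2=shot("top","t17.png")
def head(fn,box):
    s,t=load(fn);g=cv2.cvtColor(t,cv2.COLOR_BGR2GRAY);x0,x1,y0,y1=box
    m=np.zeros_like(g);m[y0:y1,x0:x1]=(g[y0:y1,x0:x1]<45)*255
    m=cv2.morphologyEx(m,cv2.MORPH_OPEN,np.ones((17,17)))
    c=max(cv2.findContours(m,0,1)[0],key=cv2.contourArea);(u,v),r=cv2.minEnclosingCircle(c)
    print(fn,(u,v),r)
    a,b=ray("wrist",(u-r,v),s),ray("wrist",(u+r,v),s)
    ca=a[1]@b[1];print("  dist for 28mm:",28/2/np.tan(np.arccos(ca)/2),"-> z",(ray("wrist",(u,v),s)[0]+ray("wrist",(u,v),s)[1]*28/2/np.tan(np.arccos(ca)/2)).round(1))
    for z in (116,133): print("  xy at",z,plane("wrist",(u,v),z,s).round(1))
head("w12.png",(130,190,100,160));head("w17.png",(200,260,65,120))
F=np.radians(-3.9);S=np.array([487.3,-131.3])
for r in(118,88):print(r,S+r*np.array([np.cos(F),np.sin(F)]))
cv2.imwrite("pics/s17c.png",cv2.resize(cv2.imread("pics/s17.png")[210:320,215:345],None,fx=5,fy=5,interpolation=cv2.INTER_CUBIC))
E
```

```text
w12.png (161.0, 129.0) 20.24855613708496
  dist for 28mm: 215.57567707859587 -> z [ 587.7 -141.4  142.6]
  xy at 116 [ 602.1 -140.6  116. ]
  xy at 133 [ 592.9 -141.1  133. ]
w17.png (231.28013610839844, 92.66312408447266) 19.30229949951172
  dist for 28mm: 228.7296069633746 -> z [ 573.9 -138.4  120.1]
  xy at 116 [ 575.  -138.7  116. ]
  xy at 133 [ 570.4 -137.6  133. ]
118 [ 605.0267449 -139.3258043]
88 [ 575.09621654 -137.28534558]
```

View pics/s17c.png

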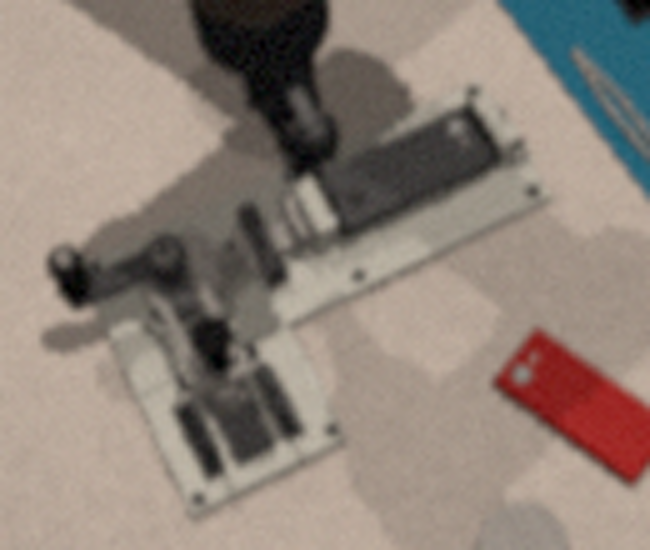

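```bash
python3 - <<'E'
from h import *
F=np.radians(-3.9);S=np.array([487.3,-131.3])
for r,fn,c in((118,"scene0.png",None),(88,"s17.png",None)):
    p=S+r*np.array([np.cos(F),np.sin(F)])
    for z in(116,119,122,133):print(fn,z,proj("scene",np.array([*p,z])).round(1))
    a=cv2.imread("pics/"+fn);g=cv2.cvtColor(a,cv2.COLOR_BGR2GRAY);u,v=proj("scene",np.array([*p,116])).astype(int)
    m=(cv2.GaussianBlur(g,(0,0),1)[v-14:v+12,u-12:u+12]<40).astype(np.uint8)
    n,l,st,ce=cv2.connectedComponentsWithStats(m)
    print([(st[i].tolist(),(ce[i]+[u-12,v-14]).round(1)) for i in range(1,n)])
# phone corners
s,t=load("w17.png")
cv2.imwrite("pics/w17d.png",cv2.resize(t[30:150,190:400],None,fx=3.8,fy=3.8,interpolation=cv2.INTER_CUBIC))
E
```

```text
scene0.png 116 [260.7 285. ]
scene0.png 119 [260.6 284.7]
scene0.png 122 [260.5 284.3]
scene0.png 133 [260.1 282.8]
[([11, 12, 7, 9, 46], array([261.6, 286.5]))]
s17.png 116 [256.7 277. ]
s17.png 119 [256.5 276.6]
s17.png 122 [256.4 276.2]
s17.png 133 [256.  274.7]
[([2, 2, 5, 3, 14], array([248.1, 264.9])), ([10, 13, 6, 9, 40], array([257. , 278.6]))]
```

View pics/w17d.png

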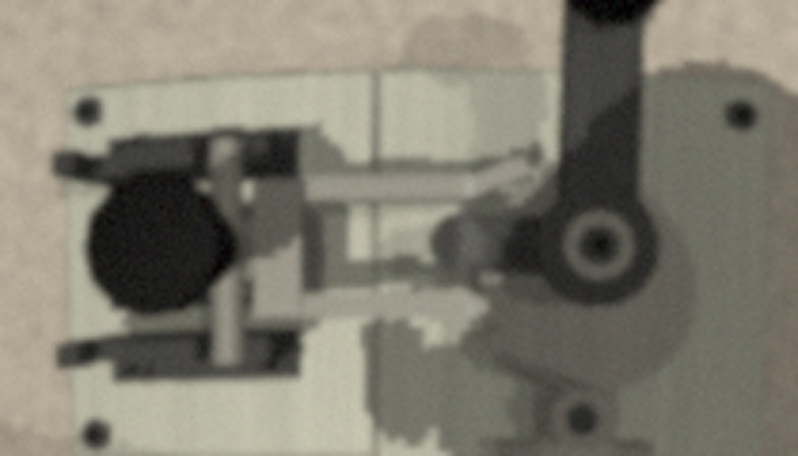

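The fork straddles the lug, and the lever's shift in the scene view, (−4.6,−7.9) px, matches the fully-down prediction of (−4.0,−8.0). Now a last look at the phone.

```bash

python3 -m jog '[[-0.035,0.01,0,0,0,0],[-0.035,0.01,0,0,0,0],[-0.035,0,0,0,0,0],[0,0,0,0,0,0],[0,0,0,0,0,0]]'
python3 - <<'E'
from h import *
s,t=shot("wrist","w18.png");print(s["position"],s["time_s"])
cv2.imwrite("pics/w18c.png",cv2.resize(t[0:300,160:480],None,fx=2,fy=2))
shot("scene","s18.png")
E
```

```text
time_s: 21.02
position: [509.0, 58.9, 214.2]
eef_rot: [3.141, -0.0, -1.638]
force: [-0.3, -0.3, 0.1]
gripper_width: 47.8
[508.97298764  58.91811172 214.23684301] 21.0167
```

View pics/w18c.png

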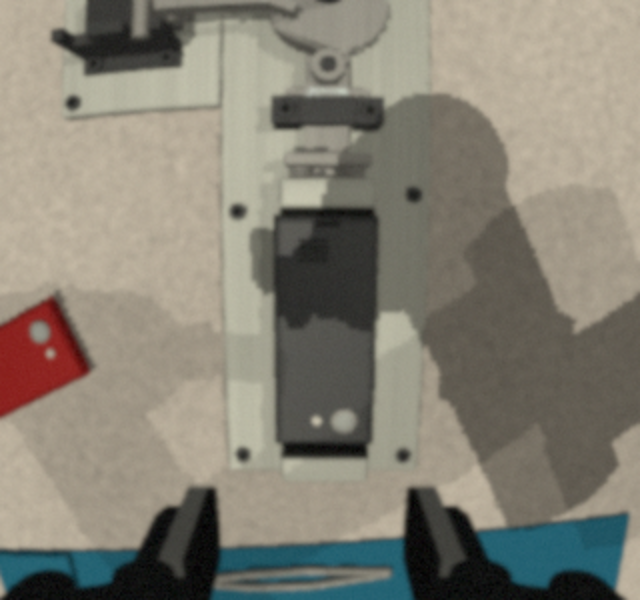

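View pics/s18.png

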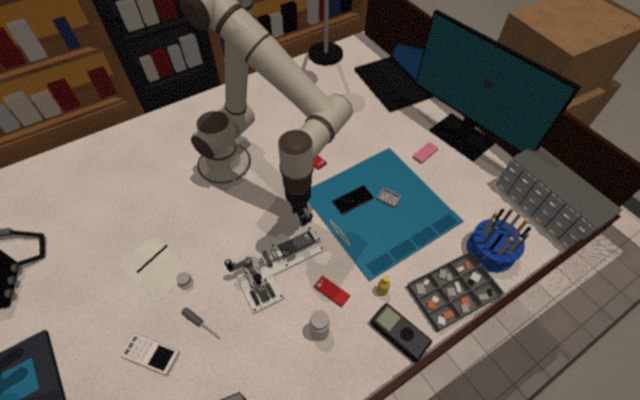

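The phone sits square and flat between both rubber faces, the jaw springs are compressed, and the bystanders look unmoved. Handing in.

```bash
python3 -c "
from bench import arm
print(arm.finish_job())"
```

```text
the job is handed in; nothing more can be done
None
```

I handed the job in at about 21 s, with all the steps done in the order asked and the robot touching nothing. No verdict is reported.

- **Phone:** I set the grey keypad phone down on the bed with a 5 mm gap at the cam-end jaw, parallel to that jaw, and released it at rest on the bed.
- **Crank:** I turned it anticlockwise about 167° and let go. It stayed about 0.02 rad from the middle of the dwell, and the jaw stayed shut on the phone.
- **Lock lever:** I lifted it about 17 mm, slid it 30 mm to the end stop, lowered it and let it drop. The pictures show the fork straddling the lug.
- **Lever height:** The lever's shift in the scene view was (−4.6, −7.9) px, against (−4.0, −8.0) px predicted for fully down. This check resolves only a few mm. I did not probe the height by touch.
- **Last pictures:** The phone looks clamped flat and square, the sliding jaw's springs are compressed, and the other things on the bench look unmoved.

**Checks that disagreed or differed from plan:**
- The fixture's yaw came out between −3.0° and −4.3° depending on which edge I measured. I used −3.6° to place the phone and −3.9° for the rest.
- Estimating the lever's height from the size of its head gave inconsistent values (143 mm before the lock and 120 mm after), so I discarded it.
- The fingers closed on the lever's head (26 mm) rather than its stem, but they held it firmly.

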